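Fetch the reference block from behind the tester accessories

TASK

Get the brass reference block ready for the hardness check: first stand the red-knobbed weight and the blue-capped anvil, which are in its way in the wooden tray, upright on the green mat; only then lift the brass block out and lay it flat on the round dark test table, centred on its rings. After that put the weight back centred on the red pad and the anvil back centred on the blue pad, both upright, set everything down gently without dropping it, and leave the bottle and the mug alone.

Things in the scene. Friction and masses are not known exactly. Their poses are not given: they have to be found in the camera images.
- block: Brass reference hardness block, a flat bar 40 (its x) by 80 (its y) by 16 mm (z), about 0.43 kg, loose, lying on the tray floor behind (on the far side of) the weight and the anvil, about 10 to 15 mm from them; it can be gripped only across its 40 mm, along its x. Origin: centre of its underside, z up.
- weight: Red-knobbed test weight, loose, about 0.5 kg, standing on the red pad: a dark steel round body 48 mm in diameter and 36 mm high, a steel neck 14 mm in diameter, and a red grip knob 26 mm in diameter from 60 to 84 mm above the underside. Origin: centre of its underside, z up; round about z.
- anvil: Steel anvil, loose, about 0.42 kg, stored plate down and stem up on the blue pad: a round steel plate 48 mm in diameter and 14 mm thick, and a steel stem 24 mm in diameter up to 84 mm above the underside, its top 6 mm a blue cap. Origin: centre of its underside, z up; round about z.
- red_pad: Home of the weight: red disc 62 mm in diameter, 2 mm thick, fixed on the tray floor; a red rim shows around the weight. Origin: centre of its underside (on the tray floor); its top is 2 mm higher. The two pads lie side by side, centres 66 mm apart; left and right are swapped from start to start.
- blue_pad: Home of the anvil: blue disc 62 mm in diameter, 2 mm thick, fixed on the tray floor; a blue rim shows around the anvil. Origin: centre of its underside (on the tray floor); its top is 2 mm higher.
- tray: Fixed wooden storage tray 220 (x) by 200 (y) mm, floor 6 mm above the work surface, low rim 7 mm thick and 18 mm high over the work surface. Origin: centre of its underside; x points to its back (away from the robot). The pads lie at x = -8 mm, y = +33 and -33 mm; the block lies across at about x = +55 mm. Tray, mat and test table swap places from start to start.
- mat: Side area: fixed green mat 220 (x) by 140 (y) by 3 mm thick, bare, room for the weight and the anvil one behind the other along its x. Origin: centre of its underside; its top is 3 mm higher.
- test_table: Fixed round dark steel test table 150 mm in diameter with concentric rings and a bright centre spot, on a narrower foot; its flat top is 40 mm above the work surface. Origin: centre of its underside, z up.
- bottle: Bystander: closed amber bottle, 56 mm in diameter, 120 mm high. Origin: centre of its underside. Not to be disturbed.
- mug: Bystander: white mug, 76 mm in diameter, 90 mm high, handle at its +y side. Origin: centre of its underside. Not to be disturbed.
Not all that is in view belongs to the job. Leave any pink look-alike of the weight alone.

How it is judged:
By the outcome, as a careful person would: the job done as asked, in the order asked, and still so for the second after the job is handed in, with the robot touching nothing.
It also fails if it takes over 141 s, if anything falls off the work surface, if the arm or the gripper's body presses on something with over 40 N, if the wrist force passes 120 N, or if a joint passes its speed limit or range.

ROBOT

A 6-joint arm with a two-finger parallel gripper is mounted at the origin on the work surface. World frame = base frame: x ahead of the robot, y to its left, z up, the work surface at z = 0. Lengths are in m, angles in degrees, forces in N, time in s.
With the tool pointing down it reaches from about 0.25 to 0.725 m from the base axis. Payload 4 kg.
Tool frame: the origin (TCP) lies between the finger pads; the fingertips stand 19 mm ahead of it and the grasp point (between the pads) is the TCP (tip_extent is the distance from the TCP to the fingertips, in m); z points along the fingers, y is the line along which they close (so a half turn about z gives the same grasp; the last joint's range is limited). The gripper opens to 85 mm and grips with 20 to 120 N. Pads are 22 mm wide; open, the fingers measure 114 mm over their backs; the gripper's body (76 mm by 85 mm) begins 54 mm behind the grasp point. The pads swing forward as they close: fully open they stand 13 mm farther back than shut.
Start: joints at [-70.588, 13.785, 0.286, 76.501, 0, 90], TCP at [0.166, -0.472, 0.214] pointing down, gripper open.
Joint ranges: [-155.79, 155.79], [-60.16, 107.12], [-62.33, 73.08], [-114, 123.19], [-81.49, 82.49], [-180, 180]. Speed limits (degrees/s): [159.86, 159.86, 180, 180, 180, 180].

INTERFACE

Orientations are given as [roll, pitch, yaw] about the fixed x, y, z axes, in that order (R = Rz(yaw) Ry(pitch) Rx(roll)).
In Python, from plant import state, grab_frame, finish_job, tip_extent gives the robot as it stands. The module is installed in compiled form; this text tells all that it offers.
- The arm moves only by the tool arm_command, never from a script. Its argument "increments" is a list of rows, each an object with "twist": the turn, a rotation vector about the tool's x, y, z in units of 0.08 rad (1.0 is 0.08 rad), a list of three; "xyz": the shift along the tool's x, y, z in units of 40 mm (1.0 is 40 mm), a list of three; "claw": the closure, from -1 (fully open) to 1 (shut). A call has exactly 8 rows; each row shifts and turns the commanded pose from where the row before left it, along the tool's axes as they then stand; what a row does not reach is not made up. A row lasts 1/10 s, in which the tool goes at most 50 mm and 8.59 degrees, less where a joint would pass 70% of its speed; a pose out of reach is approached as far as the arm can. A call with a number of a shift or a turn outside -1 to 1 is refused whole. A call with a gripper value outside its range is refused whole. The fingers move at their own pace and stop on an object; "squeeze" is the grip in N (left out, the last holds). Time passes only in rows, so rows that do not move let the fingers close, or fill a call up. It gives the time, the measured TCP pose, the force, the opening and the grip force at its end, in the units of the state.
- state(): the state, without advancing time (a new reading comes with each control period).
- grab_frame(name): name is "scene" or "top" or "wrist"; returns a dict with "pixels" (400x640x3 uint8, blue, green, red), "fx", "fy", "cx", "cy" (pixels), "D" ([k1, k2, p1, p2, k3] as OpenCV has them; the pictures are not rectified), "world_from_camera" (4x4, takes a point from camera to world coordinates). Camera axes: x right, y down, z forward; pixel columns grow to the right and rows downward; lengths in m; the calibration is good to about 2 mm. A picture is of the moment at which its call begins. There is no depth.
- finish_job(): hands the job in; it is judged then, once.
The state is a dict: "clock": time; "joint_positions": joint angles; "joint_vel": joint speeds; "tau": joint torques, N m; "ee_pos": TCP position; "tcp_rot": TCP orientation; "wrist_force": force on the tool from outside, world axes, zero at the start; "torque": the same for the moment, N m; "opening": opening from 0.0 (shut) to 1.0 (fully open); "grip_force": force on a finger pad.
Only numpy, scipy, OpenCV 4.12 (cv2) and the standard library are available. Lean on these libraries where they do the work, as an engineer would, in place of code of your own. Each camera call takes 0.05 s, during which the arm holds its last target. There are 200 camera calls.

## Working session

There is one attempt and no reset: what is moved stays moved. The work goes in short steps, Python scripts to look and compute and a tool call to move; the robot and the scene stay as the last step left them, time stands still between calls to the robot, and variables do not carry over. Pictures are saved under pics/ and viewed, at most 17 in all, crops included, and the job is handed in when it is done.

Besides the shell and the picture viewer there is one more tool, called after ">>>" by a JSON object that holds its "name" and its "arguments", one argument or row to a line. arm_command: Moves the arm, as the interface text tells. Its arguments: {"type":"object","properties":{"increments":{"type":"array"},"squeeze":{"type":"number"}},"required":["increments"]}

```bash
mkdir -p pics; cat > h.py <<'E'
import cv2, numpy as np
from plant import state, grab_frame
def cam(n):
    f=grab_frame(n); K=np.array([[f['fx'],0,f['cx']],[0,f['fy'],f['cy']],[0,0,1]]); return f['pixels'],K,np.array(f['D'],float),np.array(f['world_from_camera'])
def ray(c,uv,z):
    _,K,D,T=c; p=cv2.undistortPoints(np.array(uv,float).reshape(-1,1,2),K,D).reshape(-1,2)
    d=np.c_[p,np.ones(len(p))]@T[:3,:3].T; o=T[:3,3]; return o+d*((z-o[2])/d[:,2:])
def proj(c,P):
    _,K,D,T=c; R=T[:3,:3].T; return cv2.projectPoints(np.array(P,float).reshape(-1,1,3),cv2.Rodrigues(R)[0],-R@T[:3,3],K,D)[0].reshape(-1,2)
E
python3 - <<'E'
from h import *
for n in ('top','scene'):
    c=cam(n); cv2.imwrite(f'pics/{n}0.png',c[0]); print(c[1:],)
print(state())
E
```

```text
(array([[398.97099507,   0.        , 320.57043328],
       [  0.        , 398.97099507, 194.05003312],
       [  0.        ,   0.        ,   1.        ]]), array([-0.09713067,  0.        ,  0.        ,  0.        ,  0.        ]), array([[-0.01472868, -0.98217588,  0.18738627,  0.38767695],
       [-0.99961511,  0.01887003,  0.02033595, -0.09623482],
       [-0.02350947, -0.18701463, -0.98207578,  1.02639158],
       [ 0.        ,  0.        ,  0.        ,  1.        ]]))
(array([[409.78410217,   0.        , 313.09338165],
       [  0.        , 409.78410217, 198.60735154],
       [  0.        ,   0.        ,   1.        ]]), array([0.02329768, 0.        , 0.        , 0.        , 0.        ]), array([[ 0.68865767,  0.52838184, -0.49655135,  1.18897177],
       [ 0.72504233, -0.49423596,  0.47962947, -0.70185343],
       [ 0.00801397, -0.69032127, -0.72345859,  0.93046984],
       [ 0.        ,  0.        ,  0.        ,  1.        ]]))
{'clock': 0.1, 'joint_positions': array([-7.05879529e+01,  1.38287266e+01,  2.22776031e-01,  7.65023888e+01,
        9.68781202e-04,  9.00022433e+01]), 'joint_vel': array([ 0.05565254, -0.14896222,  0.1879896 , -0.06770654, -0.03680697,
        0.01513569]), 'tau': array([ 1.62937185e-04, -3.73136795e+01,  2.53010130e+01,  1.08392152e-02,
       -2.64728203e-05, -7.60042525e-06]), 'ee_pos': array([ 0.165988  , -0.47101601,  0.2130036 ]), 'tcp_rot': array([-1.79891661e+02, -9.64537682e-04,  1.94098020e+01]), 'wrist_force': array([-0.05279169,  0.04309179, -0.55074347]), 'torque': array([-0.00728893,  0.02745681, -0.03968205]), 'grip_force': 0.0, 'opening': 1.0020774316873677}
```

View pics/top0.png

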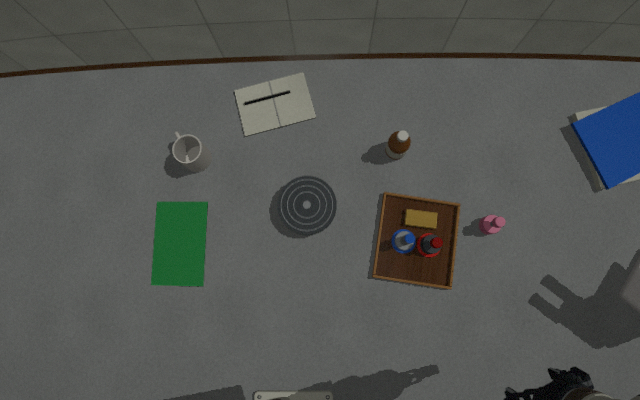

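View pics/scene0.png

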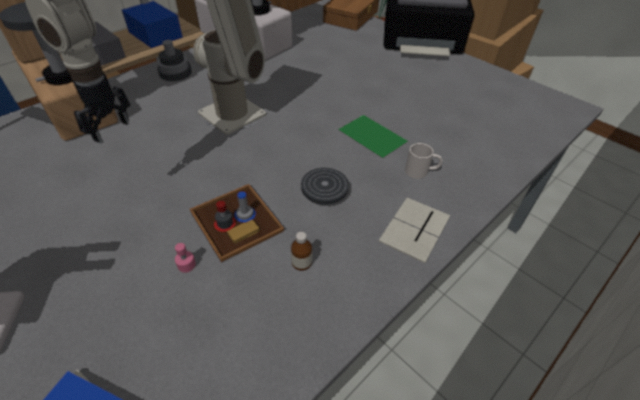

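Top view: weight knob at (435,243) in the tray, and a pink look-alike at (492,224), which I'll leave. Anvil cap is at (408,239); the other blue things are the folder at (615,140) and the box in the background. Brass block is at (421,218), tray at (417,241), test table at (307,205), green mat at (180,244), bottle at (398,145) and mug at (188,152). I choose the red knob inside the tray.

```bash
cat > m.py <<'E'
from h import *
c=cam('top'); im=c[0]; hsv=cv2.cvtColor(im,cv2.COLOR_BGR2HSV)
def blob(lo,hi,x0,y0,x1,y1):
    m=np.zeros(im.shape[:2],np.uint8); m[y0:y1,x0:x1]=cv2.inRange(hsv,lo,hi)[y0:y1,x0:x1]; return m
def rect(m,z):
    ct=max(cv2.findContours(m,0,1)[0],key=cv2.contourArea).reshape(-1,2); w=ray(c,ct,z)
    r=cv2.minAreaRect((w[:,:2]*1000).astype(np.float32)); return np.round(r[0],1),np.round(r[1],1),round(r[2],1)
print('mat',rect(blob((50,80,30),(75,255,255),120,180,230,310),.003))
print('tray',rect(blob((5,90,40),(20,255,255),360,180,480,300),.018))
print('block',rect(blob((18,120,60),(30,255,255),390,200,450,235),.022))
m=cv2.morphologyEx(blob((0,0,0),(180,255,75),265,170,345,240),cv2.MORPH_OPEN,np.ones((3,3)))
print('spot',ray(c,[[307,205]],.04))
for n,uv,z in (('weight',(436,243),.092),('anvil',(409,238),.092),('pink',(492,224),.04),('bottle',(398,145),.06),('mug',(188,152),.05)): print(n,ray(c,[uv],z).round(3))
cv2.imwrite('pics/crop1.png',np.hstack([cv2.resize(im[185:295,365:515],None,fx=4,fy=4,interpolation=2),cv2.resize(im[165:245,265:350][:, :40*1],(200,440))]))
cv2.imwrite('pics/wrist0.png',cam('wrist')[0])
E
python3 m.py
```

```text
mat (array([459.9, 296.6]), array([140.3, 218. ]), 88.8)
tray (array([ 458.7, -316. ]), array([200.3, 219.4]), 80.1)
block (array([ 512.1, -328.7]), array([81.4, 42. ]), 81.6)
spot [[ 0.54860001 -0.04137508  0.04      ]]
weight [[ 0.444 -0.345  0.092]]
anvil [[ 0.457 -0.282  0.092]]
pink [[ 0.491 -0.504  0.04 ]]
bottle [[ 0.694 -0.274  0.06 ]]
mug [[0.692 0.267 0.05 ]]
```

View pics/crop1.png

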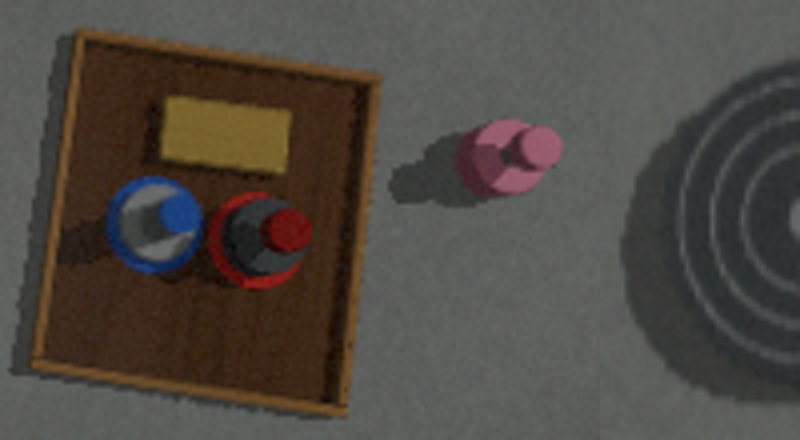

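The crop shows the dark weight with red knob (289,230) on the red pad, the anvil with blue cap (179,214) on the blue pad, the brass block behind them, and the pink copy outside the tray. I'll turn the tool so it closes along the tray's x.

>>> {"name": "arm_command", "arguments": {
  "increments": [
    {"twist":[0,0,-1],"xyz":[0,0,0],"claw":-1},
    {"twist":[0,0,-1],"xyz":[0,0,0],"claw":-1},
    {"twist":[0,0,-1],"xyz":[0,0,0],"claw":-1},
    {"twist":[0,0,-1],"xyz":[0,0,0],"claw":-1},
    {"twist":[0,0,-1],"xyz":[0,0,0],"claw":-1},
    {"twist":[0,0,-1],"xyz":[0,0,0],"claw":-1},
    {"twist":[0,0,-1],"xyz":[0,0,0],"claw":-1},
    {"twist":[0,0,-1],"xyz":[0,0,0],"claw":-1}
  ],
  "squeeze": 50
}}

```text
clock: 1.0
ee_pos: [0.1661, -0.4714, 0.2135]
tcp_rot: [-180.0, -0.0, 56.3]
wrist_force: [0.5, -1.1, 0.1]
opening: 1.0
grip_force: 0.0
```

>>> {"name": "arm_command", "arguments": {
  "increments": [
    {"twist":[0,0,-1],"xyz":[0,0,0],"claw":-1},
    {"twist":[0,0,-1],"xyz":[0,0,0],"claw":-1},
    {"twist":[0,0,-1],"xyz":[0,0,0],"claw":-1},
    {"twist":[0,0,-1],"xyz":[0,0,0],"claw":-1},
    {"twist":[0,0,-1],"xyz":[0,0,0],"claw":-1},
    {"twist":[0,0,-0.25],"xyz":[0,0,0],"claw":-1},
    {"twist":[0,0,0],"xyz":[0,0,0],"claw":-1},
    {"twist":[0,0,0],"xyz":[0,0,0],"claw":-1}
  ]
}}

```text
clock: 1.8
ee_pos: [0.1662, -0.4715, 0.2137]
tcp_rot: [-180.0, -0.0, 80.1]
wrist_force: [0.5, 0.3, 0.2]
opening: 1.0
grip_force: 0.0
```

```bash
cat > go.py <<'E'
import sys; from h import *
from scipy.spatial.transform import Rotation as R
s=state(); t=np.array(eval(sys.argv[1])); r=R.from_euler('xyz',s['tcp_rot'],degrees=True)
print('pos',s['ee_pos'].round(4),'rot',s['tcp_rot'].round(2),'open',round(s['opening'],3),'F',s['wrist_force'].round(1),'grip',round(s['grip_force'],1),'t',round(s['clock'],1))
yaw=float(sys.argv[2]) if len(sys.argv)>2 else 80.1
g=R.from_euler('xyz',[180,0,yaw],degrees=True)
# shift is given in axes of the *final* orientation (equal to present if yaw matches)
print('xyz units',(r.inv().apply(t-s['ee_pos'])/.04).round(3),'twist units',((r.inv()*g).as_rotvec()/.08).round(3))
E
python3 go.py "[.444,-.346,.2]"
```

```text
pos [ 0.1662 -0.4715  0.2137] rot [-1.800e+02 -1.000e-02  8.008e+01] open 1.0 F [0.5 0.3 0.2] grip 0.0 t 1.8
xyz units [4.287 6.302 0.343] twist units [-0.001 -0.002 -0.004]
```

>>> {"name": "arm_command", "arguments": {
  "increments": [
    {"twist":[0,0,0],"xyz":[0.6,0.9,0],"claw":-1},
    {"twist":[0,0,0],"xyz":[0.6,0.9,0],"claw":-1},
    {"twist":[0,0,0],"xyz":[0.6,0.9,0],"claw":-1},
    {"twist":[0,0,0],"xyz":[0.6,0.9,0],"claw":-1},
    {"twist":[0,0,0],"xyz":[0.6,0.9,0],"claw":-1},
    {"twist":[0,0,0],"xyz":[0.6,0.9,0],"claw":-1},
    {"twist":[0,0,0],"xyz":[0.687,0.9,0],"claw":-1},
    {"twist":[0,0,0],"xyz":[0,0,0],"claw":-1}
  ]
}}

```text
clock: 2.6
ee_pos: [0.4483, -0.3429, 0.2132]
tcp_rot: [179.9, -0.1, 80.5]
wrist_force: [0.2, 0.1, -0.1]
opening: 1.004
grip_force: 0.0
```

```bash
python3 go.py "[.444,-.346,.2]"; python3 - <<'E'
from h import *
c=cam('wrist'); cv2.imwrite('pics/w1.png',c[0]); print(c[3].round(3))
print(proj(c,[[.444,-.346,.092],[.457,-.282,.092],[.512,-.3287,.022]]).round(0))
E
```

```text
pos [ 0.4483 -0.3429  0.2132] rot [ 1.7992e+02 -7.0000e-02  8.0500e+01] open 1.004 F [ 0.2  0.1 -0.1] grip 0.0 t 2.6
xyz units [-0.093 -0.093  0.33 ] twist units [ 0.018 -0.015  0.086]
[[ 0.986 -0.157 -0.048  0.462]
 [-0.164 -0.942 -0.294 -0.268]
 [ 0.001  0.298 -0.955  0.375]
 [ 0.     0.     0.     1.   ]]
[[312. 184.]
 [315. 103.]
 [378. 138.]]
```

View pics/w1.png

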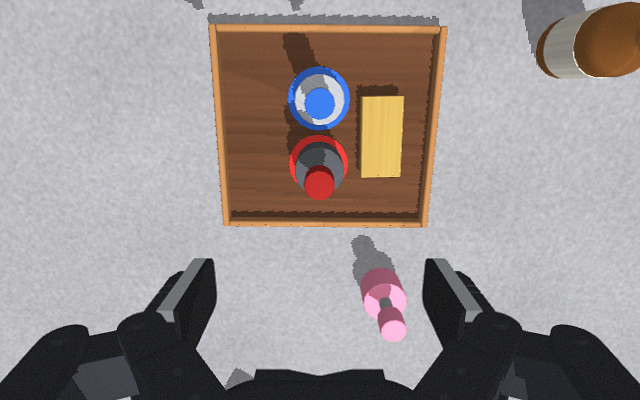

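Wrist view: weight knob top at about (319,180), anvil cap (319,103), block (382,137); the bottle is at the upper right and the pink copy at (385,300). Measuring these more precisely now the arm has settled.

```bash
cat > w.py <<'E'
from h import *
def meas(pr=True):
    c=cam('wrist'); hsv=cv2.cvtColor(c[0],cv2.COLOR_BGR2HSV); hsv[230:]=0
    def big(m):
        m=cv2.morphologyEx(m,cv2.MORPH_OPEN,np.ones((3,3),np.uint8))
        ct=max(cv2.findContours(m,0,1)[0],key=cv2.contourArea).reshape(-1,2); return ct
    blue=big(cv2.inRange(hsv,(100,120,60),(125,255,255)))
    (b,_,_)=cv2.fitEllipse(blue)
    red=big(cv2.inRange(hsv,(0,150,60),(8,255,255))|cv2.inRange(hsv,(172,150,60),(180,255,255)))
    br=big(cv2.inRange(hsv,(18,90,80),(32,255,255)))
    w=ray(c,br,.022)[:,:2]*1000; r=cv2.minAreaRect(w.astype(np.float32))
    wd=big(cv2.inRange(hsv,(5,90,40),(17,255,255))); t=cv2.minAreaRect((ray(c,wd,.018)[:,:2]*1000).astype(np.float32))
    print('bluepad rim',ray(c,[b],.008).round(4),'red hull y/x min',red.min(0),red.max(0))
    print('block',r,'tray',t)
    return c,hsv
if __name__=='__main__':
    c,hsv=meas(); cv2.imwrite('pics/w2.png',cv2.resize(c[0][50:230,250:440],None,fx=3,fy=3,interpolation=2))
    print(state()['ee_pos'],state()['tcp_rot'])
    print(proj(c,[[.444,-.346,.092],[.457,-.282,.092]]).round(0))
E
python3 w.py
```

```text
bluepad rim [[ 0.4599 -0.282   0.008 ]] red hull y/x min [307 163] [336 197]
block ((514.2339477539062, -328.6072998046875), (80.40953063964844, 41.956153869628906), 81.56389617919922) tray ((461.7666931152344, -316.4883117675781), (199.54917907714844, 219.5045928955078), 79.93806457519531)
[ 0.44439422 -0.34495426  0.21330345] [-1.79934326e+02 -4.29963728e-03  8.02580489e+01]
[[315. 183.]
 [318. 101.]]
```

View pics/w2.png

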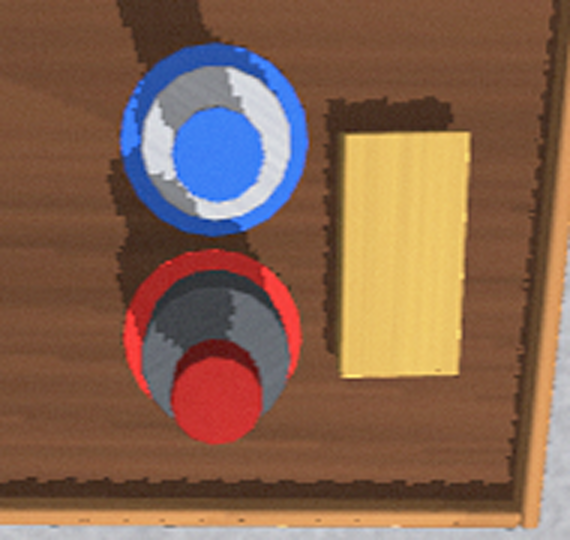

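```bash
python3 - <<'E'
from h import *
c=cam('wrist'); cv2.imwrite('pics/w3.png',c[0])
print(c[1][0,0],ray(c,[[322.3,183.3],[323,101.3]],.092).round(4)); s=state(); print(s['ee_pos'],s['tcp_rot'])
hsv=cv2.cvtColor(c[0],cv2.COLOR_BGR2HSV); hsv[230:]=0
for n,m,k in (('red',cv2.inRange(hsv,(0,150,60),(8,255,255))|cv2.inRange(hsv,(172,150,60),(180,255,255)),0),('blue',cv2.inRange(hsv,(100,120,60),(125,255,255)),1)):
    for ct in cv2.findContours(m,1,1)[0]:
        if len(ct)>25: print(n,cv2.boundingRect(ct),[round(v,1) for v in cv2.fitEllipse(ct)[0]+cv2.fitEllipse(ct)[1]])
E
python3 go.py "[.446,-.346,.2]"
```

```text
356.6742596210392 [[ 0.4482 -0.3485  0.092 ]
 [ 0.4595 -0.2841  0.092 ]]
[ 0.4435112  -0.34559257  0.21346804] [-1.79938379e+02 -1.33184668e-03  8.01550791e+01]
red (309, 162, 30, 35) [323.4, 179.4, 29.8, 34.7]
red (292, 132, 60, 49) [322.1, 161.9, 55.8, 57.0]
blue (309, 84, 30, 32) [323.7, 99.5, 29.2, 30.7]
blue (297, 70, 53, 53) [322.9, 95.9, 51.0, 52.4]
blue (291, 63, 63, 65) [322.2, 95.0, 61.3, 63.4]
pos [ 0.4435 -0.3456  0.2135] rot [-179.94   -0.     80.16] open 0.998 F [-0.8  0.3  0.7] grip 0.0 t 2.8
xyz units [0.001 0.063 0.337] twist units [-0.013 -0.     0.012]
```

```bash
python3 - <<'E'
from h import *
from scipy.spatial.transform import Rotation as R
c=cam('wrist'); s=state(); r=R.from_euler('xyz',s['tcp_rot'],degrees=True)
print(c[1], proj(c,[s['ee_pos'],s['ee_pos']+r.apply([0,0,.12]),s['ee_pos']-r.apply([0,0,.015])]))
g=cv2.cvtColor(c[0],cv2.COLOR_BGR2GRAY).astype(int)
for v in (265,280,295,310,320,375,385):
    row=g[v]; d=np.where(row<70)[0]; print(v,d[d<320].max() if (d<320).any() else None,d[d>410].min() if (d>410).any() else None)
    # symmetry: best mirror centre
    best=min((np.abs(row[40:215]-row[(2*m/2-np.arange(40,215)).astype(int).clip(0,639)]).mean(),m/2) for m in range(1240,1320)); print(best)
E
```

```text
[[356.67425962   0.         319.06077093]
 [  0.         356.67425962 194.46352945]
 [  0.           0.           1.        ]] [[314.4537014  244.55167943]
 [316.39269453 181.0401266 ]
 [314.02010464 258.76590478]]
265 213 425
(np.float64(25.605714285714285), 620.0)
280 214 424
(np.float64(39.59428571428571), 620.0)
295 215 423
(np.float64(49.285714285714285), 620.0)
310 212 426
(np.float64(60.25142857142857), 620.0)
320 208 431
(np.float64(75.64), 620.0)
375 314 424
(np.float64(141.03428571428572), 620.0)
385 319 417
(np.float64(13.451428571428572), 620.0)
```

>>> {"name": "arm_command", "arguments": {
  "increments": [
    {"twist":[0,0,0],"xyz":[-0.015,0.09,0.35],"claw":-1},
    {"twist":[0,0,0],"xyz":[0,0,0.7],"claw":-1},
    {"twist":[0,0,0],"xyz":[0,0,0.8],"claw":-1},
    {"twist":[0,0,0],"xyz":[0,0,0.7],"claw":-1},
    {"twist":[0,0,0],"xyz":[0,0,0.5],"claw":-1},
    {"twist":[0,0,0],"xyz":[0,0,0.28],"claw":-1},
    {"twist":[0,0,0],"xyz":[0,0,0],"claw":-1},
    {"twist":[0,0,0],"xyz":[0,0,0],"claw":-1}
  ]
}}

```text
clock: 3.6
ee_pos: [0.4471, -0.3479, 0.0815]
tcp_rot: [179.9, 0.0, 80.1]
wrist_force: [-0.2, -0.9, 0.3]
opening: 1.0
grip_force: 0.0
```

```bash
python3 go.py "[.447,-.3468,.08]"; python3 - <<'E'
from h import *
c=cam('wrist'); cv2.imwrite('pics/w4.png',c[0])
E
```

```text
pos [ 0.4471 -0.3479  0.0815] rot [1.7994e+02 3.0000e-02 8.0070e+01] open 1.0 F [-0.2 -0.9  0.3] grip 0.0 t 3.6
xyz units [ 0.025 -0.008  0.039] twist units [ 0.013  0.007 -0.007]
```

View pics/w4.png

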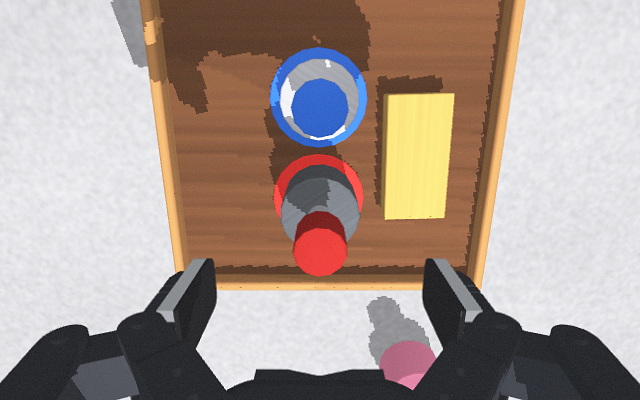

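Knob top is centred between the fingers, at (320,248). Closing.

>>> {"name": "arm_command", "arguments": {
  "increments": [
    {"twist":[0,0,0],"xyz":[0.035,0,0.02],"claw":-1},
    {"twist":[0,0,0],"xyz":[0,0,0],"claw":0},
    {"twist":[0,0,0],"xyz":[0,0,0],"claw":0.2},
    {"twist":[0,0,0],"xyz":[0,0,0],"claw":0.3},
    {"twist":[0,0,0],"xyz":[0,0,0],"claw":0.4},
    {"twist":[0,0,0],"xyz":[0,0,0],"claw":1},
    {"twist":[0,0,0],"xyz":[0,0,0],"claw":1},
    {"twist":[0,0,0],"xyz":[0,0,0],"claw":1}
  ],
  "squeeze": 50
}}

```text
clock: 4.45
ee_pos: [0.4474, -0.3456, 0.0797]
tcp_rot: [-180.0, -0.0, 80.1]
wrist_force: [0.2, -0.4, -0.3]
opening: -0.001
grip_force: 0.0
```

```bash
python3 go.py "[.40,.298,.2]"
```

```text
pos [ 0.4474 -0.3456  0.0797] rot [-179.99   -0.     80.14] open -0.001 F [ 0.2 -0.4 -0.3] grip 0.0 t 4.5
xyz units [15.649 -3.923 -3.005] twist units [-0.002 -0.001  0.01 ]
```

```bash
python3 - <<'E'
from h import *
a=cam('wrist')[0]; b=cam('scene')[0]
cv2.imwrite('pics/w5.png',np.vstack([cv2.resize(a,(560,350)),cv2.resize(b[160:290,140:350],(404,250))[:, :].repeat(1,0) if 0 else cv2.copyMakeBorder(cv2.resize(b[160:290,140:350],(404,250)),0,0,0,156,0)]))
E
```

```text
(no output)
```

View pics/w5.png

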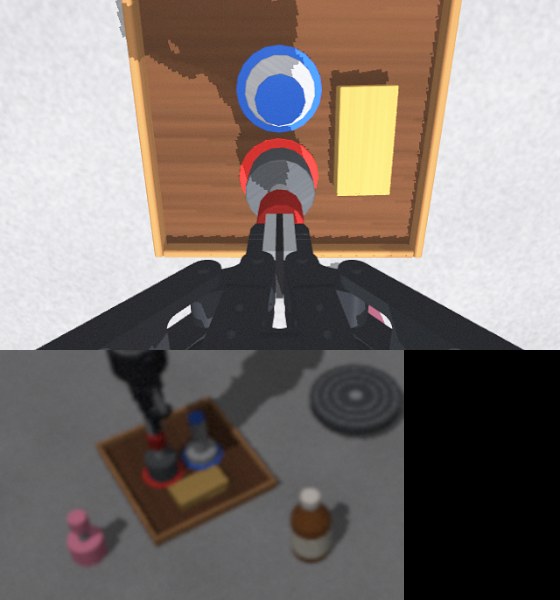

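```bash
python3 - <<'E'
from h import *
from plant import tip_extent
print(tip_extent); s=state(); p=s['ee_pos']; c=cam('scene'); w=cam('wrist'); print(p,s['joint_positions'].round(2))
P=[p,p-[0,0,.019],p+[0,0,.1],[.447,-.346,.092],[.447,-.346,.008]]
im=c[0]; q=proj(c,P); print(q.round(1)); print(proj(w,P).round(1))
k=5; x0,y0=180,160; z=cv2.resize(im[y0:y0+90,x0:x0+110],None,fx=k,fy=k,interpolation=cv2.INTER_CUBIC)
z=cv2.convertScaleAbs(z,alpha=1.8)
for i,a in enumerate(q): cv2.circle(z,tuple(int(v) for v in (a-[x0,y0]+.5)*k),3,[(0,255,255),(255,255,0),(255,0,255),(0,255,0),(255,255,255)][i],-1)
cv2.imwrite('pics/s6.png',z)
E
```

```text
0.019
[ 0.4474647  -0.34559405  0.07977753] [-37.68  26.26  -2.44  61.31  -0.    62.18]
[[221.  205.5]
 [222.  210. ]
 [215.1 179.8]
 [220.1 202.5]
 [224.6 222. ]]
[[315.3 243.4]
 [315.7 228.5]
 [310.7 429.9]
 [314.2 255.7]
 [315.9 199.3]]
```

View pics/s6.png

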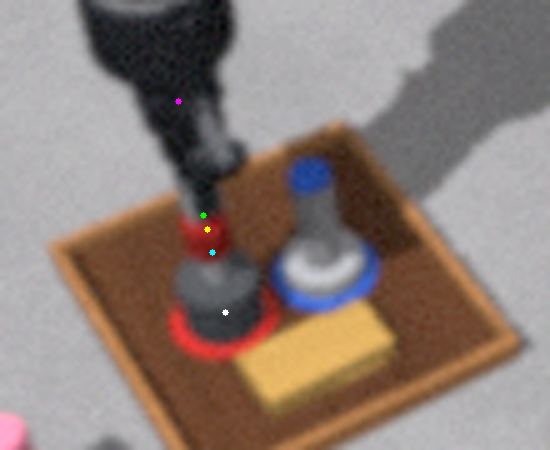

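The gripper closed on nothing. By the image scale, the fingertips sit about 35 mm higher than the reported TCP implies, and they closed just above the knob at (320,246) in the wrist view. Going lower is safe with the fingers open beside the weight, so I'll open, go down 36 mm and look at the closing.

>>> {"name": "arm_command", "arguments": {
  "increments": [
    {"twist":[0,0,0],"xyz":[0,0,0],"claw":-1},
    {"twist":[0,0,0],"xyz":[0,0,0],"claw":-1},
    {"twist":[0,0,0],"xyz":[0,0,0],"claw":-1},
    {"twist":[0,0,0],"xyz":[0,0,0],"claw":-1},
    {"twist":[0,0,0],"xyz":[0,0,0],"claw":-1},
    {"twist":[0,0,0],"xyz":[0,0,0.3],"claw":-1},
    {"twist":[0,0,0],"xyz":[0,0,0.3],"claw":-1},
    {"twist":[0,0,0],"xyz":[0,0,0.3],"claw":-1}
  ]
}}

```text
clock: 5.45
ee_pos: [0.447, -0.3452, 0.0422]
tcp_rot: [-179.9, -0.0, 80.1]
wrist_force: [0.3, 0.1, 0.2]
opening: 1.0
grip_force: 0.0
```

```bash
python3 go.py "[.447,-.3468,.044]"; python3 - <<'E'
from h import *
c=cam('wrist'); cv2.imwrite('pics/w7.png',c[0])
E
```

```text
pos [ 0.447  -0.3452  0.0422] rot [-1.7994e+02 -4.0000e-02  8.0150e+01] open 1.0 F [0.3 0.1 0.2] grip 0.0 t 5.5
xyz units [-0.04   0.007 -0.045] twist units [-0.014 -0.008  0.01 ]
```

View pics/w7.png

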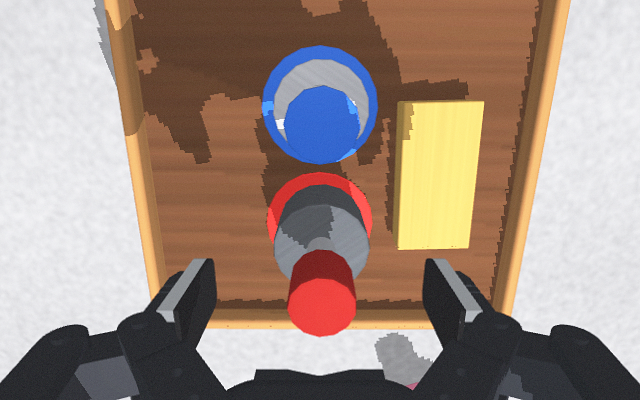

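The knob top at (322,302) is now between the pads. Closing on it.

>>> {"name": "arm_command", "arguments": {
  "increments": [
    {"twist":[0,0,0],"xyz":[0,0.02,0],"claw":0},
    {"twist":[0,0,0],"xyz":[0,0,0],"claw":0.2},
    {"twist":[0,0,0],"xyz":[0,0,0],"claw":0.3},
    {"twist":[0,0,0],"xyz":[0,0,0],"claw":0.4},
    {"twist":[0,0,0],"xyz":[0,0,0],"claw":0.5},
    {"twist":[0,0,0],"xyz":[0,0,0],"claw":1},
    {"twist":[0,0,0],"xyz":[0,0,0],"claw":1},
    {"twist":[0,0,0],"xyz":[0,0,0],"claw":1}
  ],
  "squeeze": 50
}}

```text
clock: 6.3
ee_pos: [0.4484, -0.346, 0.0445]
tcp_rot: [180.0, 0.0, 80.1]
wrist_force: [-1.4, 0.5, 5.6]
opening: 0.286
grip_force: 49.3
```

```bash
python3 go.py "[.40,.298,.2]"
```

```text
pos [ 0.4484 -0.346   0.0445] rot [1.7996e+02 4.0000e-02 8.0140e+01] open 0.286 F [-1.4  0.5  5.6] grip 49.3 t 6.3
xyz units [15.653 -3.947 -3.9  ] twist units [0.008 0.008 0.008]
```

Gripped: opening 0.286, 49 N. Lifting.

>>> {"name": "arm_command", "arguments": {
  "increments": [
    {"twist":[0,0,0],"xyz":[0,0,-0.2],"claw":1},
    {"twist":[0,0,0],"xyz":[0,0,-0.5],"claw":1},
    {"twist":[0,0,0],"xyz":[0,0,-0.8],"claw":1},
    {"twist":[0,0,0],"xyz":[0,0,-0.8],"claw":1},
    {"twist":[0,0,0],"xyz":[0,0,-0.7],"claw":1},
    {"twist":[0,0,0],"xyz":[0,0,-0.4],"claw":1},
    {"twist":[0,0,0],"xyz":[0,0,0],"claw":1},
    {"twist":[0,0,0],"xyz":[0,0,0],"claw":1}
  ]
}}

```text
clock: 7.1
ee_pos: [0.4477, -0.3451, 0.1784]
tcp_rot: [-179.9, -0.1, 80.2]
wrist_force: [-0.4, 0.4, -6.2]
opening: 0.285
grip_force: 50.0
```

```bash
python3 go.py "[.40,.298,.17]"; python3 - <<'E'
from h import *
a=cam('wrist')[0]; cv2.imwrite('pics/w8.png',a)
c=cam('top'); cv2.imwrite('pics/t8.png',c[0])
# refined pads, table spot and mat from the top camera
hsv=cv2.cvtColor(c[0],cv2.COLOR_BGR2HSV)
for ct in cv2.findContours(cv2.inRange(hsv,(0,150,40),(6,255,255))|cv2.inRange(hsv,(174,150,40),(180,255,255)),0,1)[0]:
    if len(ct)>15: e=cv2.fitEllipse(ct); print('red',e,ray(c,[e[0]],.008))
E
```

```text
pos [ 0.4477 -0.3451  0.1784] rot [-1.7989e+02 -7.0000e-02  8.0150e+01] open 0.285 F [-0.4  0.4 -6.2] grip 50.0 t 7.1
xyz units [15.637 -3.925  0.237] twist units [-0.025 -0.015  0.011]
red ((448.3323974609375, 237.7618865966797), (5.57970666885376, 8.867691993713379), 7.640481472015381) [[ 0.46202684 -0.3999778   0.008     ]]
red ((427.00250244140625, 245.15878295898438), (19.8292293548584, 25.553489685058594), 160.3770751953125) [[ 0.44450815 -0.34386851  0.008     ]]
```

Lifted and held (−6 N). Moving across to the mat.

>>> {"name": "arm_command", "arguments": {
  "increments": [
    {"twist":[0,0,0],"xyz":[0.4,-0.1,0],"claw":1},
    {"twist":[0,0,0],"xyz":[0.8,-0.2,0],"claw":1},
    {"twist":[0,0,0],"xyz":[0.8,-0.2,0],"claw":1},
    {"twist":[0,0,0],"xyz":[0.8,-0.2,0],"claw":1},
    {"twist":[0,0,0],"xyz":[0.8,-0.2,0],"claw":1},
    {"twist":[0,0,0],"xyz":[0.8,-0.2,0],"claw":1},
    {"twist":[0,0,0],"xyz":[0.8,-0.2,0],"claw":1},
    {"twist":[0,0,0],"xyz":[0.8,-0.2,0],"claw":1}
  ]
}}

```text
clock: 8.0
ee_pos: [0.4288, -0.0974, 0.1783]
tcp_rot: [-179.8, -0.0, 80.1]
wrist_force: [0.0, 0.0, -5.7]
opening: 0.283
grip_force: 50.0
```

>>> {"name": "arm_command", "arguments": {
  "increments": [
    {"twist":[0,0,0],"xyz":[0.8,-0.2,0],"claw":1},
    {"twist":[0,0,0],"xyz":[0.8,-0.2,0],"claw":1},
    {"twist":[0,0,0],"xyz":[0.8,-0.2,0],"claw":1},
    {"twist":[0,0,0],"xyz":[0.8,-0.2,0],"claw":1},
    {"twist":[0,0,0],"xyz":[0.8,-0.2,0],"claw":1},
    {"twist":[0,0,0],"xyz":[0.8,-0.2,0],"claw":1},
    {"twist":[0,0,0],"xyz":[0.8,-0.2,0],"claw":1},
    {"twist":[0,0,0],"xyz":[0.8,-0.2,0],"claw":1}
  ]
}}

```text
clock: 8.8
ee_pos: [0.4097, 0.1651, 0.1784]
tcp_rot: [-179.9, 0.1, 80.2]
wrist_force: [0.9, 0.4, -5.8]
opening: 0.289
grip_force: 50.0
```

>>> {"name": "arm_command", "arguments": {
  "increments": [
    {"twist":[0,0,0],"xyz":[0.8,-0.2,0],"claw":1},
    {"twist":[0,0,0],"xyz":[0.8,-0.2,0],"claw":1},
    {"twist":[0,0,0],"xyz":[0.8,-0.2,0],"claw":1},
    {"twist":[0,0,0],"xyz":[0.6,-0.2,0],"claw":1},
    {"twist":[0,0,0],"xyz":[0.3,-0.1,0],"claw":1},
    {"twist":[0,0,0],"xyz":[0,0,0],"claw":1},
    {"twist":[0,0,0],"xyz":[0,0,0],"claw":1},
    {"twist":[0,0,0],"xyz":[0,0,0],"claw":1}
  ]
}}

```text
clock: 9.6
ee_pos: [0.398, 0.299, 0.1794]
tcp_rot: [-180.0, 0.1, 80.1]
wrist_force: [-0.3, -0.1, -6.3]
opening: 0.287
grip_force: 50.0
```

```bash
python3 go.py "[.40,.298,.04]"
```

```text
pos [0.398  0.299  0.1794] rot [-1.7997e+02  8.0000e-02  8.0070e+01] open 0.287 F [-0.3 -0.1 -6.3] grip 50.0 t 9.6
xyz units [-0.01   0.055  3.485] twist units [-0.007  0.018 -0.007]
```

>>> {"name": "arm_command", "arguments": {
  "increments": [
    {"twist":[0,0,0],"xyz":[0,0.05,0.4],"claw":1},
    {"twist":[0,0,0],"xyz":[0,0,0.7],"claw":1},
    {"twist":[0,0,0],"xyz":[0,0,0.8],"claw":1},
    {"twist":[0,0,0],"xyz":[0,0,0.7],"claw":1},
    {"twist":[0,0,0],"xyz":[0,0,0.4],"claw":1},
    {"twist":[0,0,0],"xyz":[0,0,0.2],"claw":1},
    {"twist":[0,0,0],"xyz":[0,0,0.1],"claw":1},
    {"twist":[0,0,0],"xyz":[0,0,0],"claw":1}
  ]
}}

```text
clock: 10.4
ee_pos: [0.4006, 0.2998, 0.0482]
tcp_rot: [180.0, -0.0, 80.1]
wrist_force: [-0.3, 0.0, -5.7]
opening: 0.287
grip_force: 50.0
```

>>> {"name": "arm_command", "arguments": {
  "increments": [
    {"twist":[0,0,0],"xyz":[0,0,0.05],"claw":1},
    {"twist":[0,0,0],"xyz":[0,0,0.03],"claw":1},
    {"twist":[0,0,0],"xyz":[0,0,0.03],"claw":1},
    {"twist":[0,0,0],"xyz":[0,0,0],"claw":1},
    {"twist":[0,0,0],"xyz":[0,0,0],"claw":1},
    {"twist":[0,0,0],"xyz":[0,0,0],"claw":1},
    {"twist":[0,0,0],"xyz":[0,0,0],"claw":1},
    {"twist":[0,0,0],"xyz":[0,0,0],"claw":1}
  ]
}}

```text
clock: 11.2
ee_pos: [0.4001, 0.3001, 0.0434]
tcp_rot: [180.0, -0.0, 80.1]
wrist_force: [-0.2, -0.1, -5.8]
opening: 0.282
grip_force: 50.1
```

>>> {"name": "arm_command", "arguments": {
  "increments": [
    {"twist":[0,0,0],"xyz":[0,0,0.03],"claw":1},
    {"twist":[0,0,0],"xyz":[0,0,0.03],"claw":1},
    {"twist":[0,0,0],"xyz":[0,0,0.02],"claw":1},
    {"twist":[0,0,0],"xyz":[0,0,0],"claw":1},
    {"twist":[0,0,0],"xyz":[0,0,0],"claw":1},
    {"twist":[0,0,0],"xyz":[0,0,0],"claw":1},
    {"twist":[0,0,0],"xyz":[0,0,0],"claw":1},
    {"twist":[0,0,0],"xyz":[0,0,0],"claw":1}
  ]
}}

```text
clock: 12.0
ee_pos: [0.4001, 0.3001, 0.0403]
tcp_rot: [180.0, -0.0, 80.1]
wrist_force: [-0.3, 0.9, -6.7]
opening: 0.283
grip_force: 50.1
```

>>> {"name": "arm_command", "arguments": {
  "increments": [
    {"twist":[0,0,0],"xyz":[0,0,0.02],"claw":1},
    {"twist":[0,0,0],"xyz":[0,0,0.02],"claw":1},
    {"twist":[0,0,0],"xyz":[0,0,0],"claw":1},
    {"twist":[0,0,0],"xyz":[0,0,0],"claw":1},
    {"twist":[0,0,0],"xyz":[0,0,0],"claw":1},
    {"twist":[0,0,0],"xyz":[0,0,0],"claw":1},
    {"twist":[0,0,0],"xyz":[0,0,0],"claw":1},
    {"twist":[0,0,0],"xyz":[0,0,0],"claw":1}
  ]
}}

```text
clock: 12.8
ee_pos: [0.4003, 0.3004, 0.0395]
tcp_rot: [180.0, -0.1, 80.2]
wrist_force: [-2.8, -1.0, 6.2]
opening: 0.289
grip_force: 51.2
```

Contact at z = 0.0395, as expected. Release and rise.

>>> {"name": "arm_command", "arguments": {
  "increments": [
    {"twist":[0,0,0],"xyz":[0,0,0],"claw":0.2},
    {"twist":[0,0,0],"xyz":[0,0,0],"claw":0},
    {"twist":[0,0,0],"xyz":[0,0,0],"claw":-0.5},
    {"twist":[0,0,0],"xyz":[0,0,0],"claw":-1},
    {"twist":[0,0,0],"xyz":[0,0,0],"claw":-1},
    {"twist":[0,0,0],"xyz":[0,0,0],"claw":-1},
    {"twist":[0,0,0],"xyz":[0,0,-0.3],"claw":-1},
    {"twist":[0,0,0],"xyz":[0,0,-0.7],"claw":-1}
  ]
}}

```text
clock: 13.6
ee_pos: [0.3983, 0.2987, 0.0775]
tcp_rot: [-179.8, 0.2, 80.1]
wrist_force: [0.2, 0.2, 0.0]
opening: 1.002
grip_force: 0.0
```

>>> {"name": "arm_command", "arguments": {
  "increments": [
    {"twist":[0,0,0],"xyz":[0,0,-1],"claw":-1},
    {"twist":[0,0,0],"xyz":[0,0,-1],"claw":-1},
    {"twist":[0,0,0],"xyz":[0,0,-0.6],"claw":-1},
    {"twist":[0,0,0],"xyz":[-0.8,0.2,0],"claw":-1},
    {"twist":[0,0,0],"xyz":[-0.8,0.2,0],"claw":-1},
    {"twist":[0,0,0],"xyz":[-0.8,0.2,0],"claw":-1},
    {"twist":[0,0,0],"xyz":[-0.8,0.2,0],"claw":-1},
    {"twist":[0,0,0],"xyz":[-0.8,0.2,0],"claw":-1}
  ]
}}

```text
clock: 14.4
ee_pos: [0.4122, 0.1344, 0.1837]
tcp_rot: [179.9, -0.0, 80.2]
wrist_force: [0.6, 0.5, -0.1]
opening: 0.998
grip_force: 0.0
```

```bash
python3 go.py "[.4592,-.2815,.18]"; python3 - <<'E'
from h import *
c=cam('top'); hsv=cv2.cvtColor(c[0],cv2.COLOR_BGR2HSV); m=cv2.inRange(hsv,(0,150,40),(6,255,255))|cv2.inRange(hsv,(174,150,40),(180,255,255))
for ct in cv2.findContours(m,0,1)[0]:
    if len(ct)>6: e=cv2.fitEllipse(ct); print(e,ray(c,[e[0]],.087).round(4),ray(c,[e[0]],.008).round(4))
cv2.imwrite('pics/t9.png',c[0])
E
```

```text
pos [0.4122 0.1344 0.1837] rot [ 1.7992e+02 -3.0000e-02  8.0170e+01] open 0.998 F [ 0.6  0.5 -0.1] grip 0.0 t 14.4
xyz units [-10.044   2.934   0.091] twist units [ 0.017 -0.007  0.015]
((428.5016784667969, 244.75559997558594), (23.433731079101562, 24.521175384521484), 133.72828674316406) [[ 0.441  -0.3283  0.087 ]] [[ 0.4454 -0.3478  0.008 ]]
```

>>> {"name": "arm_command", "arguments": {
  "increments": [
    {"twist":[0,0,0],"xyz":[-0.8,0.23,0],"claw":-1},
    {"twist":[0,0,0],"xyz":[-0.8,0.23,0],"claw":-1},
    {"twist":[0,0,0],"xyz":[-0.8,0.23,0],"claw":-1},
    {"twist":[0,0,0],"xyz":[-0.8,0.23,0],"claw":-1},
    {"twist":[0,0,0],"xyz":[-0.8,0.23,0],"claw":-1},
    {"twist":[0,0,0],"xyz":[-0.8,0.23,0],"claw":-1},
    {"twist":[0,0,0],"xyz":[-0.8,0.23,0],"claw":-1},
    {"twist":[0,0,0],"xyz":[-0.8,0.23,0],"claw":-1}
  ]
}}

```text
clock: 15.25
ee_pos: [0.441, -0.1306, 0.1836]
tcp_rot: [179.9, 0.0, 80.1]
wrist_force: [1.2, 0.5, 0.1]
opening: 1.002
grip_force: 0.0
```

>>> {"name": "arm_command", "arguments": {
  "increments": [
    {"twist":[0,0,0],"xyz":[-0.8,0.23,0],"claw":-1},
    {"twist":[0,0,0],"xyz":[-0.8,0.23,0],"claw":-1},
    {"twist":[0,0,0],"xyz":[-0.6,0.2,0],"claw":-1},
    {"twist":[0,0,0],"xyz":[-0.4,0.1,0],"claw":-1},
    {"twist":[0,0,0],"xyz":[0,0,0],"claw":-1},
    {"twist":[0,0,0],"xyz":[0,0,0],"claw":-1},
    {"twist":[0,0,0],"xyz":[0,0,0],"claw":-1},
    {"twist":[0,0,0],"xyz":[0,0,0],"claw":-1}
  ]
}}

```text
clock: 16.05
ee_pos: [0.4529, -0.2358, 0.1828]
tcp_rot: [-180.0, -0.0, 80.2]
wrist_force: [1.3, 0.2, -0.0]
opening: 0.997
grip_force: 0.0
```

```bash
python3 go.py "[.4597,-.281,.0445]"; python3 - <<'E'
from h import *
c=cam('wrist'); hsv=cv2.cvtColor(c[0],cv2.COLOR_BGR2HSV)
red=cv2.inRange(hsv,(0,150,60),(8,255,255))|cv2.inRange(hsv,(172,150,60),(180,255,255))
for n,m in (('red',red),('blue',cv2.inRange(hsv,(100,120,60),(125,255,255)))):
    for ct in cv2.findContours(m,1,1)[0]:
        if len(ct)>25: print(n,cv2.boundingRect(ct),[round(v,1) for v in sum(cv2.fitEllipse(ct)[:2],())])
t=cam('top')[0]; cv2.imwrite('pics/c10.png',np.hstack([c[0],cv2.resize(t[190:300,140:220],(160,400))[:, :160]])) 
E
```

```text
pos [ 0.4529 -0.2358  0.1828] rot [-1.7999e+02 -1.0000e-02  8.0230e+01] open 0.997 F [ 1.3  0.2 -0. ] grip 0.0 t 16.1
xyz units [-1.085  0.359  3.457] twist units [-0.002 -0.003  0.029]
red (301, 244, 60, 51) [330.3, 270.7, 46.9, 60.0]
blue (322, 231, 30, 30) [336.5, 245.6, 28.8, 29.0]
blue (301, 181, 63, 56) [332.3, 210.2, 55.1, 57.3]
```

View pics/c10.png

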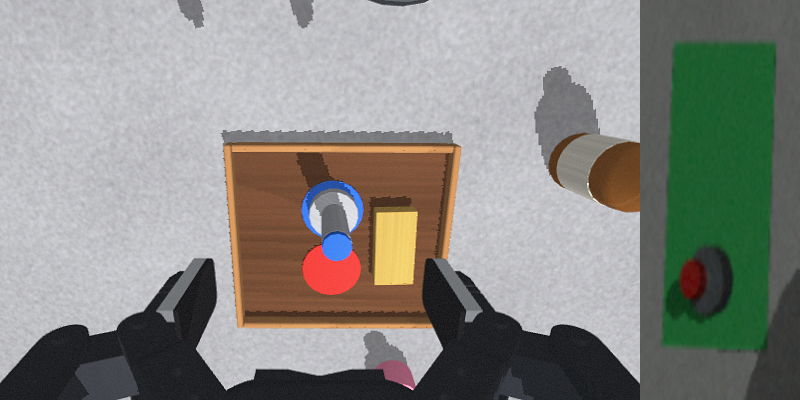

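Weight stands upright on the mat, with its body at about (712,280) in the right panel. The anvil cap at (336,246) agrees with the computed offset. Descending.

>>> {"name": "arm_command", "arguments": {
  "increments": [
    {"twist":[0,0,0.03],"xyz":[-0.5,0.18,0.2],"claw":-1},
    {"twist":[0,0,0],"xyz":[-0.58,0.18,0.3],"claw":-1},
    {"twist":[0,0,0],"xyz":[0,0,0.8],"claw":-1},
    {"twist":[0,0,0],"xyz":[0,0,0.8],"claw":-1},
    {"twist":[0,0,0],"xyz":[0,0,0.6],"claw":-1},
    {"twist":[0,0,0],"xyz":[0,0,0.4],"claw":-1},
    {"twist":[0,0,0],"xyz":[0,0,0.35],"claw":-1},
    {"twist":[0,0,0],"xyz":[0,0,0],"claw":-1}
  ]
}}

```text
clock: 16.95
ee_pos: [0.4581, -0.2805, 0.0425]
tcp_rot: [-179.8, -0.1, 80.0]
wrist_force: [-0.9, -0.3, 0.0]
opening: 1.001
grip_force: 0.0
```

```bash
python3 go.py "[.4597,-.281,.0445]"; cat > cap.py <<'E'
from h import *
c=cam('wrist'); hsv=cv2.cvtColor(c[0],cv2.COLOR_BGR2HSV)
red=cv2.inRange(hsv,(0,150,60),(8,255,255))|cv2.inRange(hsv,(172,150,60),(180,255,255))
for n,m in (('red',red),('blue',cv2.inRange(hsv,(100,120,60),(125,255,255)))):
    for ct in cv2.findContours(m,1,1)[0]:
        if len(ct)>25: print(n,cv2.boundingRect(ct),[round(v,1) for v in sum(cv2.fitEllipse(ct)[:2],())])
E
python3 cap.py; python3 go.py "[.4597,-.281,.0445]"
```

```text
pos [ 0.4581 -0.2805  0.0425] rot [-1.7975e+02 -1.0000e-01  8.0050e+01] open 1.001 F [-0.9 -0.3  0. ] grip 0.0 t 16.9
xyz units [-0.006  0.04  -0.049] twist units [-0.054 -0.022 -0.012]
red (271, 283, 98, 75) [319.7, 315.6, 79.4, 89.4]
blue (289, 273, 65, 63) [320.8, 304.0, 61.2, 63.0]
blue (268, 171, 105, 92) [320.1, 222.2, 95.0, 97.6]
pos [ 0.459  -0.2811  0.0438] rot [-1.7987e+02 -6.0000e-02  8.0040e+01] open 1.002 F [ 0.1 -0.1  0.8] grip 0.0 t 17.0
xyz units [ 0.005  0.017 -0.017] twist units [-0.029 -0.012 -0.013]
```

>>> {"name": "arm_command", "arguments": {
  "increments": [
    {"twist":[0,0,0],"xyz":[0,0.015,0],"claw":0},
    {"twist":[0,0,0],"xyz":[0,0,0],"claw":0.2},
    {"twist":[0,0,0],"xyz":[0,0,0],"claw":0.3},
    {"twist":[0,0,0],"xyz":[0,0,0],"claw":0.4},
    {"twist":[0,0,0],"xyz":[0,0,0],"claw":0.5},
    {"twist":[0,0,0],"xyz":[0,0,0],"claw":1},
    {"twist":[0,0,0],"xyz":[0,0,0],"claw":1},
    {"twist":[0,0,0],"xyz":[0,0,0],"claw":1}
  ],
  "squeeze": 50
}}

```text
clock: 17.8
ee_pos: [0.4602, -0.2822, 0.0451]
tcp_rot: [180.0, 0.0, 80.0]
wrist_force: [-2.5, 0.9, 5.6]
opening: 0.264
grip_force: 49.1
```

```bash
python3 go.py "[.52,.298,.18]"
```

```text
pos [ 0.4602 -0.2822  0.0451] rot [1.7999e+02 2.0000e-02 8.0000e+01] open 0.264 F [-2.5  0.9  5.6] grip 49.1 t 17.8
xyz units [14.543 -1.046 -3.377] twist units [ 0.002  0.004 -0.022]
```

>>> {"name": "arm_command", "arguments": {
  "increments": [
    {"twist":[0,0,0],"xyz":[0,0,-0.2],"claw":1},
    {"twist":[0,0,0],"xyz":[0,0,-0.5],"claw":1},
    {"twist":[0,0,0],"xyz":[0,0,-0.8],"claw":1},
    {"twist":[0,0,0],"xyz":[0,0,-0.8],"claw":1},
    {"twist":[0,0,0],"xyz":[0,0,-0.7],"claw":1},
    {"twist":[0,0,0],"xyz":[0,0,-0.5],"claw":1},
    {"twist":[0,0,0],"xyz":[0,0,0],"claw":1},
    {"twist":[0,0,0],"xyz":[0,0,0],"claw":1}
  ]
}}

```text
clock: 18.6
ee_pos: [0.4599, -0.2817, 0.1836]
tcp_rot: [-179.9, -0.0, 80.0]
wrist_force: [-0.1, 0.3, -5.2]
opening: 0.267
grip_force: 49.8
```

```bash
python3 go.py "[.52,.298,.18]"
```

```text
pos [ 0.4599 -0.2817  0.1836] rot [-1.7993e+02 -4.0000e-02  8.0010e+01] open 0.267 F [-0.1  0.3 -5.2] grip 49.8 t 18.6
xyz units [14.534 -1.035  0.099] twist units [-0.015 -0.008 -0.019]
```

>>> {"name": "arm_command", "arguments": {
  "increments": [
    {"twist":[0,0,0],"xyz":[0.4,-0.03,0],"claw":1},
    {"twist":[0,0,0],"xyz":[0.8,-0.06,0],"claw":1},
    {"twist":[0,0,0],"xyz":[0.8,-0.06,0],"claw":1},
    {"twist":[0,0,0],"xyz":[0.8,-0.06,0],"claw":1},
    {"twist":[0,0,0],"xyz":[0.8,-0.06,0],"claw":1},
    {"twist":[0,0,0],"xyz":[0.8,-0.06,0],"claw":1},
    {"twist":[0,0,0],"xyz":[0.8,-0.06,0],"claw":1},
    {"twist":[0,0,0],"xyz":[0.8,-0.06,0],"claw":1}
  ]
}}

```text
clock: 19.4
ee_pos: [0.4825, -0.0403, 0.1826]
tcp_rot: [-179.8, -0.0, 80.0]
wrist_force: [0.6, 0.5, -4.4]
opening: 0.268
grip_force: 49.7
```

>>> {"name": "arm_command", "arguments": {
  "increments": [
    {"twist":[0,0,0],"xyz":[0.8,-0.06,0],"claw":1},
    {"twist":[0,0,0],"xyz":[0.8,-0.06,0],"claw":1},
    {"twist":[0,0,0],"xyz":[0.8,-0.06,0],"claw":1},
    {"twist":[0,0,0],"xyz":[0.8,-0.06,0],"claw":1},
    {"twist":[0,0,0],"xyz":[0.8,-0.06,0],"claw":1},
    {"twist":[0,0,0],"xyz":[0.8,-0.06,0],"claw":1},
    {"twist":[0,0,0],"xyz":[0.8,-0.06,0],"claw":1},
    {"twist":[0,0,0],"xyz":[0.8,-0.06,0],"claw":1}
  ]
}}

```text
clock: 20.2
ee_pos: [0.5078, 0.2144, 0.1823]
tcp_rot: [-179.8, 0.1, 80.0]
wrist_force: [-0.1, 0.9, -4.4]
opening: 0.263
grip_force: 49.7
```

>>> {"name": "arm_command", "arguments": {
  "increments": [
    {"twist":[0,0,0],"xyz":[0.8,-0.06,0],"claw":1},
    {"twist":[0,0,0],"xyz":[0.8,-0.06,0],"claw":1},
    {"twist":[0,0,0],"xyz":[0.4,-0.03,0],"claw":1},
    {"twist":[0,0,0],"xyz":[0,0,0],"claw":1},
    {"twist":[0,0,0],"xyz":[0,0,0],"claw":1},
    {"twist":[0,0,0],"xyz":[0,0,0],"claw":1},
    {"twist":[0,0,0],"xyz":[0,0,0],"claw":1},
    {"twist":[0,0,0],"xyz":[0,0,0],"claw":1}
  ]
}}

```text
clock: 21.0
ee_pos: [0.5178, 0.2917, 0.1848]
tcp_rot: [180.0, 0.0, 79.9]
wrist_force: [-0.1, 0.2, -4.1]
opening: 0.264
grip_force: 49.6
```

```bash
python3 go.py "[.52,.298,.04]"
```

```text
pos [0.5178 0.2917 0.1848] rot [180.     0.    79.92] open 0.264 F [-0.1  0.2 -4.1] grip 49.6 t 21.0
xyz units [0.165 0.026 3.62 ] twist units [ 0.001  0.001 -0.039]
```

>>> {"name": "arm_command", "arguments": {
  "increments": [
    {"twist":[0,0,0],"xyz":[0.16,0.05,0.4],"claw":1},
    {"twist":[0,0,0],"xyz":[0,0,0.7],"claw":1},
    {"twist":[0,0,0],"xyz":[0,0,0.8],"claw":1},
    {"twist":[0,0,0],"xyz":[0,0,0.7],"claw":1},
    {"twist":[0,0,0],"xyz":[0,0,0.5],"claw":1},
    {"twist":[0,0,0],"xyz":[0,0,0.3],"claw":1},
    {"twist":[0,0,0],"xyz":[0,0,0.1],"claw":1},
    {"twist":[0,0,0],"xyz":[0,0,0],"claw":1}
  ]
}}

```text
clock: 21.8
ee_pos: [0.521, 0.2985, 0.0448]
tcp_rot: [180.0, -0.0, 80.0]
wrist_force: [0.2, -0.6, -4.7]
opening: 0.267
grip_force: 49.6
```

>>> {"name": "arm_command", "arguments": {
  "increments": [
    {"twist":[0,0,0],"xyz":[0,0,0.02],"claw":1},
    {"twist":[0,0,0],"xyz":[0,0,0.02],"claw":1},
    {"twist":[0,0,0],"xyz":[0,0,0.02],"claw":1},
    {"twist":[0,0,0],"xyz":[0,0,0],"claw":1},
    {"twist":[0,0,0],"xyz":[0,0,0],"claw":1},
    {"twist":[0,0,0],"xyz":[0,0,0],"claw":1},
    {"twist":[0,0,0],"xyz":[0,0,0],"claw":1},
    {"twist":[0,0,0],"xyz":[0,0,0],"claw":1}
  ]
}}

```text
clock: 22.6
ee_pos: [0.5208, 0.2987, 0.0422]
tcp_rot: [180.0, -0.0, 80.0]
wrist_force: [0.3, -0.7, -5.3]
opening: 0.262
grip_force: 49.6
```

>>> {"name": "arm_command", "arguments": {
  "increments": [
    {"twist":[0,0,0],"xyz":[0,0,0.02],"claw":1},
    {"twist":[0,0,0],"xyz":[0,0,0.02],"claw":1},
    {"twist":[0,0,0],"xyz":[0,0,0.02],"claw":1},
    {"twist":[0,0,0],"xyz":[0,0,0],"claw":1},
    {"twist":[0,0,0],"xyz":[0,0,0],"claw":1},
    {"twist":[0,0,0],"xyz":[0,0,0],"claw":1},
    {"twist":[0,0,0],"xyz":[0,0,0],"claw":1},
    {"twist":[0,0,0],"xyz":[0,0,0],"claw":1}
  ]
}}

```text
clock: 23.4
ee_pos: [0.5208, 0.2988, 0.0403]
tcp_rot: [180.0, -0.0, 80.0]
wrist_force: [-2.7, -0.7, 2.4]
opening: 0.269
grip_force: 50.2
```

Contact. Release, rise and return toward the block.

>>> {"name": "arm_command", "arguments": {
  "increments": [
    {"twist":[0,0,0],"xyz":[0,0,0],"claw":0.2},
    {"twist":[0,0,0],"xyz":[0,0,0],"claw":0},
    {"twist":[0,0,0],"xyz":[0,0,0],"claw":-0.5},
    {"twist":[0,0,0],"xyz":[0,0,0],"claw":-1},
    {"twist":[0,0,0],"xyz":[0,0,0],"claw":-1},
    {"twist":[0,0,0],"xyz":[0,0,0],"claw":-1},
    {"twist":[0,0,0],"xyz":[0,0,-0.3],"claw":-1},
    {"twist":[0,0,0],"xyz":[0,0,-0.7],"claw":-1}
  ]
}}

```text
clock: 24.2
ee_pos: [0.5188, 0.2975, 0.0781]
tcp_rot: [-179.7, 0.2, 80.0]
wrist_force: [0.4, 0.1, -0.6]
opening: 1.003
grip_force: 0.0
```

>>> {"name": "arm_command", "arguments": {
  "increments": [
    {"twist":[0,0,0],"xyz":[0,0,-1],"claw":-1},
    {"twist":[0,0,0],"xyz":[0,0,-1],"claw":-1},
    {"twist":[0,0,0],"xyz":[0,0,-0.6],"claw":-1},
    {"twist":[0,0,0],"xyz":[-0.8,0.12,0],"claw":-1},
    {"twist":[0,0,0],"xyz":[-0.8,0.12,0],"claw":-1},
    {"twist":[0,0,0],"xyz":[-0.8,0.12,0],"claw":-1},
    {"twist":[0,0,0],"xyz":[-0.8,0.12,0],"claw":-1},
    {"twist":[0,0,0],"xyz":[-0.8,0.12,0],"claw":-1}
  ]
}}

```text
clock: 25.0
ee_pos: [0.5167, 0.1358, 0.185]
tcp_rot: [179.9, -0.0, 80.0]
wrist_force: [0.5, -1.3, 0.8]
opening: 1.003
grip_force: 0.0
```

>>> {"name": "arm_command", "arguments": {
  "increments": [
    {"twist":[0,0,0],"xyz":[-0.9,0.12,0],"claw":-1},
    {"twist":[0,0,0],"xyz":[-0.9,0.12,0],"claw":-1},
    {"twist":[0,0,0],"xyz":[-0.9,0.12,0],"claw":-1},
    {"twist":[0,0,0],"xyz":[-0.9,0.12,0],"claw":-1},
    {"twist":[0,0,0],"xyz":[-0.6,0.12,0],"claw":-1},
    {"twist":[0,0,0],"xyz":[0,0,0],"claw":-1},
    {"twist":[0,0,0],"xyz":[0,0,0],"claw":-1},
    {"twist":[0,0,0],"xyz":[0,0,0],"claw":-1}
  ]
}}

```text
clock: 25.8
ee_pos: [0.5113, -0.0319, 0.1843]
tcp_rot: [180.0, -0.0, 80.1]
wrist_force: [0.1, 0.3, -0.2]
opening: 1.002
grip_force: 0.0
```

```bash
python3 go.py "[.513,-.328,.18]"; python3 - <<'E'
from h import *
a=cam('wrist'); b=cam('top'); s=cam('scene'); cv2.imwrite('pics/w11.png',a[0])
z=cv2.resize(s[0][95:180,320:440],(480,340)); z=cv2.convertScaleAbs(z,alpha=1.5)
cv2.imwrite('pics/c11.png',np.hstack([cv2.resize(a[0],(560,350)),cv2.resize(s[0][100:170,330:410],(240,210)) if 0 else cv2.copyMakeBorder(cv2.convertScaleAbs(cv2.resize(s[0][100:170,330:410],(240,210)),alpha=1.6),0,140,0,0,0)]))
print(proj(a,[[.5486,-.0414,.04]]))
E
```

```text
pos [ 0.5113 -0.0319  0.1843] rot [ 1.7997e+02 -3.0000e-02  8.0060e+01] open 1.002 F [ 0.1  0.3 -0.2] grip 0.0 t 25.8
xyz units [-7.283  1.321  0.104] twist units [ 0.006 -0.006 -0.009]
[[360.39393831 176.43911236]]
```

View pics/c11.png

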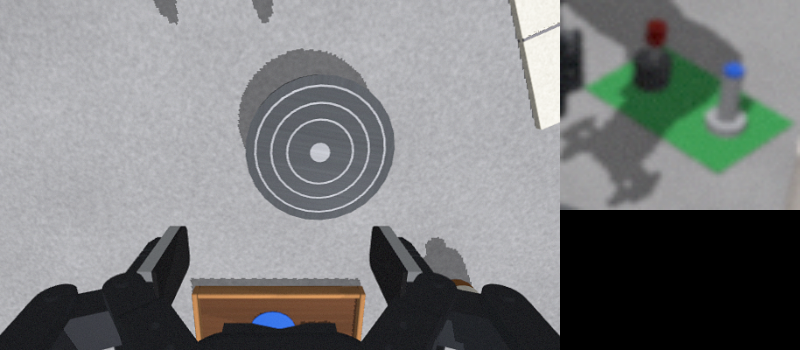

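```bash
cat > spot.py <<'E'
from h import *
c=cam('wrist'); im=c[0]; g=cv2.cvtColor(im,cv2.COLOR_BGR2GRAY)
p=proj(c,[[.5486,-.0414,.04]])[0]; x,y=[int(v) for v in p]; r=22
m=(g[y-r:y+r,x-r:x+r]>150).astype(np.uint8); n,l,st,ce=cv2.connectedComponentsWithStats(m)
for i in range(1,n):
    if 80<st[i,4]<1200: uv=ce[i]+[x-r,y-r]; print(st[i],uv,ray(c,[uv],.04).round(4))
s=state(); print(s['ee_pos'].round(4),s['tcp_rot'].round(2))
t=cam('top'); g=cv2.cvtColor(t[0],cv2.COLOR_BGR2GRAY)[196:215,298:317]; m=cv2.connectedComponentsWithStats((g>g.max()*.75).astype(np.uint8)); i=m[2][1:,4].argmax()+1
print('top',m[2][i],m[3][i]+[298,196],ray(t,[m[3][i]+[298,196]],.04).round(4))
E
python3 spot.py
```

```text
[ 16  10  24  22 396] [365.61111111 174.23989899] [[ 0.5532 -0.0398  0.04  ]]
[ 0.5112 -0.0317  0.1839] [-1.80e+02 -1.00e-02  8.01e+01]
top [  0   0   7  19 125] [300.808 204.648] [[ 0.5498 -0.0258  0.04  ]]
```

Both pieces stand upright on the mat (right panel). The table's centre spot is at (365,174) in the full wrist picture, giving about (0.552, −0.040). Going to the block with a part-closed gripper so the fingers clear the tray rim.

>>> {"name": "arm_command", "arguments": {
  "increments": [
    {"twist":[0,0,0],"xyz":[-0.4,0.08,0],"claw":-0.22},
    {"twist":[0,0,0],"xyz":[-0.8,0.14,0],"claw":-0.22},
    {"twist":[0,0,0],"xyz":[-0.8,0.14,0],"claw":-0.22},
    {"twist":[0,0,0],"xyz":[-0.8,0.14,0],"claw":-0.22},
    {"twist":[0,0,0],"xyz":[-0.8,0.14,0],"claw":-0.22},
    {"twist":[0,0,0],"xyz":[-0.8,0.14,0],"claw":-0.22},
    {"twist":[0,0,0],"xyz":[-0.8,0.14,0],"claw":-0.22},
    {"twist":[0,0,0],"xyz":[-0.8,0.14,0],"claw":-0.22}
  ]
}}

```text
clock: 26.85
ee_pos: [0.5114, -0.2772, 0.1837]
tcp_rot: [-180.0, -0.0, 80.1]
wrist_force: [1.0, 0.3, 1.3]
opening: 0.608
grip_force: 0.0
```

>>> {"name": "arm_command", "arguments": {
  "increments": [
    {"twist":[0,0,0],"xyz":[-0.5,0.1,0],"claw":-0.22},
    {"twist":[0,0,0],"xyz":[0,0,0],"claw":-0.22},
    {"twist":[0,0,0],"xyz":[0,0,0],"claw":-0.22},
    {"twist":[0,0,0],"xyz":[0,0,0],"claw":-0.22},
    {"twist":[0,0,0],"xyz":[0,0,0],"claw":-0.22},
    {"twist":[0,0,0],"xyz":[0,0,0],"claw":-0.22},
    {"twist":[0,0,0],"xyz":[0,0,0],"claw":-0.22},
    {"twist":[0,0,0],"xyz":[0,0,0],"claw":-0.22}
  ]
}}

```text
clock: 27.65
ee_pos: [0.5118, -0.2965, 0.1839]
tcp_rot: [180.0, 0.0, 80.0]
wrist_force: [1.7, -0.9, 0.6]
opening: 0.609
grip_force: 0.0
```

```bash
cat > blk.py <<'E'
from h import *
import sys; z=float(sys.argv[1]) if len(sys.argv)>1 else .022
c=cam('wrist'); cv2.imwrite('pics/blk.png',c[0]); hsv=cv2.cvtColor(c[0],cv2.COLOR_BGR2HSV)
m=cv2.morphologyEx(cv2.inRange(hsv,(20,90,110),(32,255,255)),cv2.MORPH_OPEN,np.ones((3,3),np.uint8))
ct=max(cv2.findContours(m,0,1)[0],key=cv2.contourArea).reshape(-1,2)
print('box px',cv2.boundingRect(ct),cv2.minAreaRect((ray(c,ct,z)[:,:2]*1000).astype(np.float32)))
E
python3 blk.py; python3 go.py "[.5135,-.3286,.06]" 81.6
```

```text
box px (305, 161, 43, 79) ((515.202392578125, -329.3742370605469), (78.92047882080078, 39.12407684326172), 81.60246276855469)
pos [ 0.5118 -0.2966  0.1839] rot [179.99   0.    80.03] open 0.608 F [-0.3  0.2 -0. ] grip 0.0 t 27.7
xyz units [-0.781  0.18   3.098] twist units [ 0.002  0.001 -0.342]
```

>>> {"name": "arm_command", "arguments": {
  "increments": [
    {"twist":[0,0,0],"xyz":[-0.4,0.1,0.1],"claw":-0.22},
    {"twist":[0,0,0],"xyz":[-0.4,0.1,0.2],"claw":-0.22},
    {"twist":[0,0,-0.34],"xyz":[0,0,0.8],"claw":-0.22},
    {"twist":[0,0,0],"xyz":[0,0,0.8],"claw":-0.22},
    {"twist":[0,0,0],"xyz":[0,0,0.7],"claw":-0.22},
    {"twist":[0,0,0],"xyz":[0,0,0.5],"claw":-0.22},
    {"twist":[0,0,0],"xyz":[0,0,0],"claw":-0.22},
    {"twist":[0,0,0],"xyz":[0,0,0],"claw":-0.22}
  ]
}}

```text
clock: 28.5
ee_pos: [0.5136, -0.3307, 0.0592]
tcp_rot: [-179.9, -0.0, 81.5]
wrist_force: [0.4, 0.1, 0.1]
opening: 0.61
grip_force: 0.0
```

```bash
python3 blk.py; python3 go.py "[.5145,-.329,.02]" 81.6
```

```text
box px (283, 144, 71, 130) ((515.314453125, -328.12042236328125), (81.26310729980469, 39.77460479736328), 81.6108627319336)
pos [ 0.5145 -0.3309  0.0604] rot [1.7994e+02 3.0000e-02 8.1510e+01] open 0.611 F [ 0.1 -0.1  0.7] grip 0.0 t 28.6
xyz units [ 0.048 -0.008  1.01 ] twist units [ 0.013  0.008 -0.019]
```

View pics/blk.png

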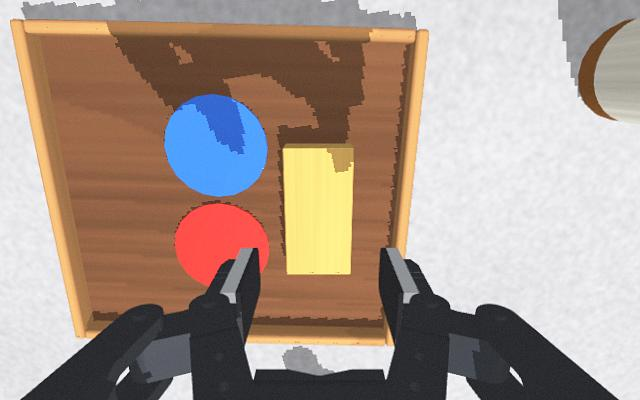

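Fingers (inner edges 259 and 380) straddle the block (283–354), and the back finger is inside the rim. By the gap's scale the tips are about 23 mm above the reported TCP. Descending in steps, watching the force.

>>> {"name": "arm_command", "arguments": {
  "increments": [
    {"twist":[0,0,0],"xyz":[0.05,0.01,0.2],"claw":-0.22},
    {"twist":[0,0,0],"xyz":[0,0,0.4],"claw":-0.22},
    {"twist":[0,0,0],"xyz":[0,0,0.4],"claw":-0.22},
    {"twist":[0,0,0],"xyz":[0,0,0.3],"claw":-0.22},
    {"twist":[0,0,0],"xyz":[0,0,0.1],"claw":-0.22},
    {"twist":[0,0,0],"xyz":[0,0,0],"claw":-0.22},
    {"twist":[0,0,0],"xyz":[0,0,0],"claw":-0.22},
    {"twist":[0,0,0],"xyz":[0,0,0],"claw":-0.22}
  ]
}}

```text
clock: 29.35
ee_pos: [0.5155, -0.3282, 0.0048]
tcp_rot: [179.9, 0.0, 81.6]
wrist_force: [-0.6, -0.3, -0.4]
opening: 0.611
grip_force: 0.0
```

>>> {"name": "arm_command", "arguments": {
  "increments": [
    {"twist":[0,0,0],"xyz":[0,0,0.05],"claw":-0.22},
    {"twist":[0,0,0],"xyz":[0,0,0.05],"claw":-0.22},
    {"twist":[0,0,0],"xyz":[0,0,0.05],"claw":-0.22},
    {"twist":[0,0,0],"xyz":[0,0,0.05],"claw":-0.22},
    {"twist":[0,0,0],"xyz":[0,0,0.05],"claw":-0.22},
    {"twist":[0,0,0],"xyz":[0,0,0],"claw":-0.22},
    {"twist":[0,0,0],"xyz":[0,0,0],"claw":-0.22},
    {"twist":[0,0,0],"xyz":[0,0,0],"claw":-0.22}
  ]
}}

```text
clock: 30.15
ee_pos: [0.5148, -0.3278, -0.0062]
tcp_rot: [180.0, 0.0, 81.6]
wrist_force: [0.0, 0.1, -0.3]
opening: 0.612
grip_force: 0.0
```

```bash
python3 blk.py; python3 go.py "[.5145,-.329,-.012]" 81.6; python3 - <<'E'
import cv2; g=cv2.cvtColor(cv2.imread('pics/blk.png'),6)
for v in (252,262,275): 
    r=g[v]; import numpy as np; d=np.where(r<70)[0]; print(v,d[(d<319)].max(initial=0),d[d>340].min(initial=999))
E
```

```text
box px (266, 205, 98, 149) ((514.4649658203125, -333.79876708984375), (71.59451293945312, 39.78671646118164), 81.60750579833984)
pos [ 0.5148 -0.3279 -0.0061] rot [179.99   0.    81.56] open 0.611 F [-0.3  0.3 -0. ] grip 0.0 t 30.2
xyz units [-0.029 -0.004  0.148] twist units [ 0.002  0.001 -0.008]
252 266 379
262 266 380
275 267 379
```

>>> {"name": "arm_command", "arguments": {
  "increments": [
    {"twist":[0,0,0],"xyz":[0,0,0.03],"claw":-0.22},
    {"twist":[0,0,0],"xyz":[0,0,0.03],"claw":-0.22},
    {"twist":[0,0,0],"xyz":[0,0,0.03],"claw":-0.22},
    {"twist":[0,0,0],"xyz":[0,0,0.03],"claw":-0.22},
    {"twist":[0,0,0],"xyz":[0,0,0],"claw":-0.22},
    {"twist":[0,0,0],"xyz":[0,0,0],"claw":-0.22},
    {"twist":[0,0,0],"xyz":[0,0,0],"claw":-0.22},
    {"twist":[0,0,0],"xyz":[0,0,0],"claw":-0.22}
  ]
}}

```text
clock: 31.0
ee_pos: [0.5148, -0.3278, -0.0109]
tcp_rot: [180.0, 0.0, 81.6]
wrist_force: [0.2, 0.3, 0.9]
opening: 0.609
grip_force: 0.0
```

>>> {"name": "arm_command", "arguments": {
  "increments": [
    {"twist":[0,0,0],"xyz":[0,0,0],"claw":-0.1},
    {"twist":[0,0,0],"xyz":[0,0,0],"claw":-0.02},
    {"twist":[0,0,0],"xyz":[0,0,0],"claw":0.05},
    {"twist":[0,0,0],"xyz":[0,0,0],"claw":0.1},
    {"twist":[0,0,0],"xyz":[0,0,0],"claw":0.3},
    {"twist":[0,0,0],"xyz":[0,0,0],"claw":1},
    {"twist":[0,0,0],"xyz":[0,0,0],"claw":1},
    {"twist":[0,0,0],"xyz":[0,0,0],"claw":1}
  ],
  "squeeze": 60
}}

```text
clock: 31.8
ee_pos: [0.5144, -0.3278, -0.0107]
tcp_rot: [-180.0, 0.0, 81.6]
wrist_force: [-3.0, 2.9, 5.9]
opening: 0.45
grip_force: 61.8
```

```bash
python3 go.py "[.552,-.0396,.12]" 81.6
```

```text
pos [ 0.5144 -0.3278 -0.0107] rot [-179.97    0.     81.56] open 0.45 F [-3.   2.9  5.9] grip 61.8 t 31.8
xyz units [ 7.264 -0.13  -3.268] twist units [-0.006  0.001 -0.009]
```

Gripped at opening 0.45. Lift.

>>> {"name": "arm_command", "arguments": {
  "increments": [
    {"twist":[0,0,0],"xyz":[0,0,-0.1],"claw":1},
    {"twist":[0,0,0],"xyz":[0,0,-0.3],"claw":1},
    {"twist":[0,0,0],"xyz":[0,0,-0.6],"claw":1},
    {"twist":[0,0,0],"xyz":[0,0,-0.8],"claw":1},
    {"twist":[0,0,0],"xyz":[0,0,-0.8],"claw":1},
    {"twist":[0,0,0],"xyz":[0,0,-0.4],"claw":1},
    {"twist":[0,0,0],"xyz":[0,0,0],"claw":1},
    {"twist":[0,0,0],"xyz":[0,0,0],"claw":1}
  ]
}}

```text
clock: 32.6
ee_pos: [0.5147, -0.3276, 0.1086]
tcp_rot: [-180.0, -0.0, 81.6]
wrist_force: [-0.3, 0.4, -5.4]
opening: 0.45
grip_force: 61.3
```

>>> {"name": "arm_command", "arguments": {
  "increments": [
    {"twist":[0,0,0],"xyz":[0.4,0,0],"claw":1},
    {"twist":[0,0,0],"xyz":[0.8,-0.02,0],"claw":1},
    {"twist":[0,0,0],"xyz":[0.8,-0.02,0],"claw":1},
    {"twist":[0,0,0],"xyz":[0.8,-0.02,0],"claw":1},
    {"twist":[0,0,0],"xyz":[0.8,-0.02,0],"claw":1},
    {"twist":[0,0,0],"xyz":[0.8,-0.02,0],"claw":1},
    {"twist":[0,0,0],"xyz":[0.8,-0.02,0],"claw":1},
    {"twist":[0,0,0],"xyz":[0.6,-0.02,0],"claw":1}
  ]
}}

```text
clock: 33.4
ee_pos: [0.5417, -0.0943, 0.1071]
tcp_rot: [-179.8, -0.1, 81.7]
wrist_force: [0.3, -0.2, -5.1]
opening: 0.452
grip_force: 61.2
```

>>> {"name": "arm_command", "arguments": {
  "increments": [
    {"twist":[0,0,0],"xyz":[0.6,0,0],"claw":1},
    {"twist":[0,0,0],"xyz":[0.4,0,0],"claw":1},
    {"twist":[0,0,0],"xyz":[0.2,0,0],"claw":1},
    {"twist":[0,0,0],"xyz":[0,0,0],"claw":1},
    {"twist":[0,0,0],"xyz":[0,0,0],"claw":1},
    {"twist":[0,0,0],"xyz":[0,0,0],"claw":1},
    {"twist":[0,0,0],"xyz":[0,0,0],"claw":1},
    {"twist":[0,0,0],"xyz":[0,0,0],"claw":1}
  ]
}}

```text
clock: 34.2
ee_pos: [0.5502, -0.0508, 0.109]
tcp_rot: [180.0, 0.0, 81.5]
wrist_force: [0.1, 0.6, -4.8]
opening: 0.453
grip_force: 61.2
```

```bash
python3 go.py "[.552,-.0396,.03]" 81.6;  python3 - <<'E'
from h import *
c=cam('wrist'); cv2.imwrite('pics/w12.png',c[0])
E
```

```text
pos [ 0.5502 -0.0508  0.109 ] rot [179.99   0.    81.49] open 0.453 F [ 0.1  0.6 -4.8] grip 61.2 t 34.2
xyz units [0.283 0.002 1.976] twist units [ 0.001  0.001 -0.024]
```

View pics/w12.png

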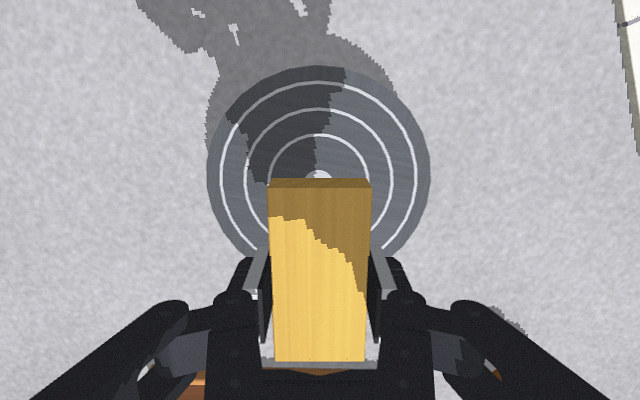

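The block (268–371) is laterally in line with the spot (319,175), and about 11 mm short along tool x. Moving there and lowering.

>>> {"name": "arm_command", "arguments": {
  "increments": [
    {"twist":[0,0,0],"xyz":[0.14,0,0],"claw":1},
    {"twist":[0,0,0],"xyz":[0.14,0,0.2],"claw":1},
    {"twist":[0,0,0],"xyz":[0,0,0.5],"claw":1},
    {"twist":[0,0,0],"xyz":[0,0,0.6],"claw":1},
    {"twist":[0,0,0],"xyz":[0,0,0.4],"claw":1},
    {"twist":[0,0,0],"xyz":[0,0,0.2],"claw":1},
    {"twist":[0,0,0],"xyz":[0,0,0.1],"claw":1},
    {"twist":[0,0,0],"xyz":[0,0,0],"claw":1}
  ]
}}

```text
clock: 35.05
ee_pos: [0.5519, -0.0387, 0.0287]
tcp_rot: [-180.0, -0.0, 81.6]
wrist_force: [0.3, -1.0, -3.7]
opening: 0.453
grip_force: 61.2
```

>>> {"name": "arm_command", "arguments": {
  "increments": [
    {"twist":[0,0,0],"xyz":[0,0,0.02],"claw":1},
    {"twist":[0,0,0],"xyz":[0,0,0.02],"claw":1},
    {"twist":[0,0,0],"xyz":[0,0,0.02],"claw":1},
    {"twist":[0,0,0],"xyz":[0,0,0],"claw":1},
    {"twist":[0,0,0],"xyz":[0,0,0],"claw":1},
    {"twist":[0,0,0],"xyz":[0,0,0],"claw":1},
    {"twist":[0,0,0],"xyz":[0,0,0],"claw":1},
    {"twist":[0,0,0],"xyz":[0,0,0],"claw":1}
  ]
}}

```text
clock: 35.85
ee_pos: [0.5519, -0.0389, 0.0266]
tcp_rot: [-180.0, -0.0, 81.6]
wrist_force: [0.2, 0.3, -4.7]
opening: 0.453
grip_force: 61.2
```

```bash
python3 go.py "[.552,-.0396,.0233]" 81.6
```

```text
pos [ 0.5519 -0.0389  0.0266] rot [-180.     -0.     81.56] open 0.453 F [ 0.2  0.3 -4.7] grip 61.2 t 35.9
xyz units [-0.016  0.005  0.082] twist units [-0.    -0.    -0.008]
```

>>> {"name": "arm_command", "arguments": {
  "increments": [
    {"twist":[0,0,0],"xyz":[0,0,0.02],"claw":1},
    {"twist":[0,0,0],"xyz":[0,0,0.02],"claw":1},
    {"twist":[0,0,0],"xyz":[0,0,0.02],"claw":1},
    {"twist":[0,0,0],"xyz":[0,0,0.01],"claw":1},
    {"twist":[0,0,0],"xyz":[0,0,0],"claw":1},
    {"twist":[0,0,0],"xyz":[0,0,0],"claw":1},
    {"twist":[0,0,0],"xyz":[0,0,0],"claw":1},
    {"twist":[0,0,0],"xyz":[0,0,0],"claw":1}
  ]
}}

```text
clock: 36.65
ee_pos: [0.5519, -0.0389, 0.0239]
tcp_rot: [180.0, -0.0, 81.6]
wrist_force: [0.7, -0.2, -4.8]
opening: 0.456
grip_force: 61.2
```

>>> {"name": "arm_command", "arguments": {
  "increments": [
    {"twist":[0,0,0],"xyz":[0,0,0.01],"claw":1},
    {"twist":[0,0,0],"xyz":[0,0,0.01],"claw":1},
    {"twist":[0,0,0],"xyz":[0,0,0.01],"claw":1},
    {"twist":[0,0,0],"xyz":[0,0,0.01],"claw":1},
    {"twist":[0,0,0],"xyz":[0,0,0],"claw":1},
    {"twist":[0,0,0],"xyz":[0,0,0],"claw":1},
    {"twist":[0,0,0],"xyz":[0,0,0],"claw":1},
    {"twist":[0,0,0],"xyz":[0,0,0],"claw":1}
  ]
}}

```text
clock: 37.45
ee_pos: [0.552, -0.0389, 0.0233]
tcp_rot: [180.0, -0.0, 81.6]
wrist_force: [-3.4, 1.0, 6.4]
opening: 0.445
grip_force: 62.4
```

Touching. Release slightly and rise, then move back so the wrist camera can check the centring.

>>> {"name": "arm_command", "arguments": {
  "increments": [
    {"twist":[0,0,0],"xyz":[0,0,0],"claw":0},
    {"twist":[0,0,0],"xyz":[0,0,0],"claw":-0.2},
    {"twist":[0,0,0],"xyz":[0,0,0],"claw":-0.3},
    {"twist":[0,0,0],"xyz":[0,0,0],"claw":-0.4},
    {"twist":[0,0,0],"xyz":[0,0,-0.2],"claw":-0.4},
    {"twist":[0,0,0],"xyz":[0,0,-0.6],"claw":-0.4},
    {"twist":[0,0,0],"xyz":[0,0,-0.8],"claw":-0.4},
    {"twist":[0,0,0],"xyz":[0,0,-0.8],"claw":-0.4}
  ]
}}

```text
clock: 38.25
ee_pos: [0.5516, -0.0389, 0.1194]
tcp_rot: [-180.0, 0.0, 81.6]
wrist_force: [0.8, -0.1, 0.1]
opening: 0.698
grip_force: 0.0
```

>>> {"name": "arm_command", "arguments": {
  "increments": [
    {"twist":[0,0,0],"xyz":[-0.6,0,-0.8],"claw":-1},
    {"twist":[0,0,0],"xyz":[-0.6,0,-0.5],"claw":-1},
    {"twist":[0,0,0],"xyz":[-0.4,0,0],"claw":-1},
    {"twist":[0,0,0],"xyz":[0,0,0],"claw":-1},
    {"twist":[0,0,0],"xyz":[0,0,0],"claw":-1},
    {"twist":[0,0,0],"xyz":[0,0,0],"claw":-1},
    {"twist":[0,0,0],"xyz":[0,0,0],"claw":-1},
    {"twist":[0,0,0],"xyz":[0,0,0],"claw":-1}
  ]
}}

```text
clock: 39.05
ee_pos: [0.5423, -0.1015, 0.1695]
tcp_rot: [-179.9, -0.0, 81.6]
wrist_force: [-0.4, 0.3, -0.5]
opening: 1.003
grip_force: 0.0
```

```bash
python3 blk.py .056; python3 go.py "[.4,.3,.0395]" 80.1; python3 - <<'E'
from h import *
im=cv2.imread('pics/blk.png'); print(proj(cam('wrist'),[[.552,-.0396,.04]]))
c=cam('wrist'); g=cv2.cvtColor(c[0],6)
# outer light ring: bright thin pixels around expected radii; fit circle in world on table plane
uu,vv=np.meshgrid(np.arange(640),np.arange(400)); m=np.abs(g.astype(int)-cv2.medianBlur(g,11))*(g>cv2.medianBlur(g,11))>30; m[250:]=0
P=ray(c,np.c_[uu[m],vv[m]],.04)[:,:2]; 
from scipy.optimize import minimize,least_squares
d=np.hypot(*(P-[.552,-.0396]).T); print(np.histogram(d,bins=np.arange(0,.09,.004)))
for r0 in (.035,.05,.066):
    x=np.array([.552,-.0396,r0])
    for k in range(4):
        d=np.hypot(*(P-x[:2]).T); s=P[np.abs(d-x[2])<(.006,.004,.0025,.002)[k]]
        if len(s)<20: break
        x=least_squares(lambda q:np.hypot(*(s-q[:2]).T)-q[2],x,loss='soft_l1',f_scale=.0005).x
    print(r0,len(s),x.round(4))
cv2.imwrite('pics/w13.png',c[0])
E
```

```text
box px (294, 47, 54, 109) ((553.3898315429688, -40.92587661743164), (78.52994537353516, 39.12704086303711), 81.72933959960938)
pos [ 0.5424 -0.1016  0.1696] rot [-1.7994e+02 -1.0000e-02  8.1620e+01] open 1.003 F [-0.6 -0.4  0.2] grip 0.0 t 39.1
xyz units [ 9.413 -4.981  3.26 ] twist units [-0.013 -0.002  0.332]
[[317.71383282 100.574977  ]]
(array([   0,    0,    0,    0,    0,    1,    7,   75,  370,   13,   35,
        153, 1033,    2,    2,  192, 1437,    1,    4,   11,   10,    5]), array([0.   , 0.004, 0.008, 0.012, 0.016, 0.02 , 0.024, 0.028, 0.032,
       0.036, 0.04 , 0.044, 0.048, 0.052, 0.056, 0.06 , 0.064, 0.068,
       0.072, 0.076, 0.08 , 0.084, 0.088]))
0.035 435 [ 0.5529 -0.0394  0.0332]
0.05 1170 [ 0.5529 -0.0394  0.0492]
0.066 1629 [ 0.5529 -0.0394  0.0652]
```

View pics/w13.png

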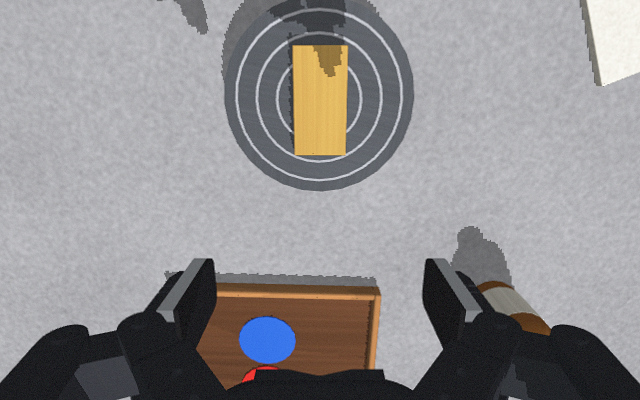

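Block lies flat on the table: ring centre (0.5529, −0.0394), block about (0.553, −0.040), so the error is under 1 mm. Next I'll measure the empty pads from above before fetching the weight.

>>> {"name": "arm_command", "arguments": {
  "increments": [
    {"twist":[0,0,0.33],"xyz":[-0.6,-0.2,0],"claw":-1},
    {"twist":[0,0,0],"xyz":[-0.8,-0.3,0],"claw":-1},
    {"twist":[0,0,0],"xyz":[-0.8,-0.3,0],"claw":-1},
    {"twist":[0,0,0],"xyz":[-0.8,-0.3,0],"claw":-1},
    {"twist":[0,0,0],"xyz":[-0.6,-0.3,-0.2],"claw":-1},
    {"twist":[0,0,0],"xyz":[0,0,0],"claw":-1},
    {"twist":[0,0,0],"xyz":[0,0,0],"claw":-1},
    {"twist":[0,0,0],"xyz":[0,0,0],"claw":-1}
  ]
}}

```text
clock: 40.0
ee_pos: [0.4635, -0.2341, 0.1781]
tcp_rot: [180.0, -0.0, 80.1]
wrist_force: [-0.7, -0.1, -1.0]
opening: 1.0
grip_force: 0.0
```

```bash
cat > pads.py <<'E'
from h import *
for n in ('wrist','wrist','top'):
    c=cam(n); hsv=cv2.cvtColor(c[0],cv2.COLOR_BGR2HSV)
    red=cv2.inRange(hsv,(0,150,40),(8,255,255))|cv2.inRange(hsv,(172,150,40),(180,255,255))
    for k,m in (('red',red),('blue',cv2.inRange(hsv,(100,120,40),(125,255,255)))):
        for ct in cv2.findContours(m,0,1)[0]:
            if cv2.contourArea(ct)>250:
                w=ray(c,ct.reshape(-1,2),.008)[:,:2]*1000; (x,y),r=cv2.minEnclosingCircle(w.astype(np.float32)); e=cv2.fitEllipse(ct)
                if r<40: print(n,k,'circ',round(x,1),round(y,1),round(r,1),'ell',ray(c,[e[0]],.008)[0,:2].round(4),'box',cv2.boundingRect(ct))
s=state(); print(s['ee_pos'].round(4),s['tcp_rot'].round(2))
E
python3 pads.py; python3 go.py "[.4,.3005,.18]"
```

```text
wrist red circ 448.3 -348.3 31.7 ell [ 0.4484 -0.3475] box (292, 247, 61, 54)
wrist blue circ 459.7 -283.1 31.0 ell [ 0.4599 -0.2822] box (291, 185, 63, 59)
wrist red circ 448.2 -348.4 31.6 ell [ 0.4484 -0.3475] box (292, 247, 60, 54)
wrist blue circ 459.7 -283.0 31.0 ell [ 0.4599 -0.2822] box (291, 185, 63, 59)
[ 0.4635 -0.2338  0.1779] [-1.7998e+02 -1.0000e-02  8.0150e+01]
pos [ 0.4635 -0.2338  0.1779] rot [-1.7998e+02 -1.0000e-02  8.0150e+01] open 0.998 F [-0.5 -0.1 -0.6] grip 0.0 t 40.1
xyz units [12.889 -3.85  -0.047] twist units [-0.004 -0.003  0.011]
```

>>> {"name": "arm_command", "arguments": {
  "increments": [
    {"twist":[0,0,0],"xyz":[0.5,-0.15,0],"claw":-1},
    {"twist":[0,0,0],"xyz":[0.9,-0.27,0],"claw":-1},
    {"twist":[0,0,0],"xyz":[0.9,-0.27,0],"claw":-1},
    {"twist":[0,0,0],"xyz":[0.9,-0.27,0],"claw":-1},
    {"twist":[0,0,0],"xyz":[0.9,-0.27,0],"claw":-1},
    {"twist":[0,0,0],"xyz":[0.9,-0.27,0],"claw":-1},
    {"twist":[0,0,0],"xyz":[0.9,-0.27,0],"claw":-1},
    {"twist":[0,0,0],"xyz":[0.9,-0.27,0],"claw":-1}
  ]
}}

```text
clock: 40.95
ee_pos: [0.4293, 0.0494, 0.1782]
tcp_rot: [180.0, -0.0, 80.1]
wrist_force: [0.5, -0.2, 0.6]
opening: 0.998
grip_force: 0.0
```

>>> {"name": "arm_command", "arguments": {
  "increments": [
    {"twist":[0,0,0],"xyz":[0.9,-0.27,0],"claw":-1},
    {"twist":[0,0,0],"xyz":[0.9,-0.27,0],"claw":-1},
    {"twist":[0,0,0],"xyz":[0.9,-0.27,0],"claw":-1},
    {"twist":[0,0,0],"xyz":[0.9,-0.27,0],"claw":-1},
    {"twist":[0,0,0],"xyz":[0.9,-0.27,0],"claw":-1},
    {"twist":[0,0,0],"xyz":[0.9,-0.27,0],"claw":-1},
    {"twist":[0,0,0],"xyz":[0.6,-0.2,0],"claw":-1},
    {"twist":[0,0,0],"xyz":[0,0,0],"claw":-1}
  ]
}}

```text
clock: 41.75
ee_pos: [0.3985, 0.2999, 0.1779]
tcp_rot: [-180.0, -0.1, 80.4]
wrist_force: [0.2, 0.0, -0.5]
opening: 1.001
grip_force: 0.0
```

>>> {"name": "arm_command", "arguments": {
  "increments": [
    {"twist":[0,0,0],"xyz":[0,0,0],"claw":-1},
    {"twist":[0,0,0],"xyz":[0,0,0],"claw":-1},
    {"twist":[0,0,0],"xyz":[0,0,0],"claw":-1},
    {"twist":[0,0,0],"xyz":[0,0,0],"claw":-1},
    {"twist":[0,0,0],"xyz":[0,0,0],"claw":-1},
    {"twist":[0,0,0],"xyz":[0,0,0],"claw":-1},
    {"twist":[0,0,0],"xyz":[0,0,0],"claw":-1},
    {"twist":[0,0,0],"xyz":[0,0,0],"claw":-1}
  ]
}}

```text
clock: 42.55
ee_pos: [0.3995, 0.2962, 0.1782]
tcp_rot: [-180.0, -0.0, 80.0]
wrist_force: [-0.1, 0.1, -0.6]
opening: 0.999
grip_force: 0.0
```

```bash
python3 go.py "[.4003,.3004,.0395]"
```

```text
pos [0.3995 0.2962 0.1782] rot [-180.     -0.     80.04] open 0.999 F [-0.1  0.1 -0.6] grip 0.0 t 42.5
xyz units [1.070e-01 2.000e-03 3.469e+00] twist units [-0.    -0.001 -0.012]
```

>>> {"name": "arm_command", "arguments": {
  "increments": [
    {"twist":[0,0,0],"xyz":[0.107,0,0.3],"claw":-1},
    {"twist":[0,0,0],"xyz":[0,0,0.6],"claw":-1},
    {"twist":[0,0,0],"xyz":[0,0,0.8],"claw":-1},
    {"twist":[0,0,0],"xyz":[0,0,0.8],"claw":-1},
    {"twist":[0,0,0],"xyz":[0,0,0.6],"claw":-1},
    {"twist":[0,0,0],"xyz":[0,0,0.36],"claw":-1},
    {"twist":[0,0,0],"xyz":[0,0,0],"claw":-1},
    {"twist":[0,0,0],"xyz":[0,0,0],"claw":-1}
  ]
}}

```text
clock: 43.35
ee_pos: [0.3999, 0.3005, 0.0394]
tcp_rot: [-180.0, 0.0, 80.1]
wrist_force: [-0.4, -0.0, -0.4]
opening: 1.003
grip_force: 0.0
```

>>> {"name": "arm_command", "arguments": {
  "increments": [
    {"twist":[0,0,0],"xyz":[0,0,0],"claw":0},
    {"twist":[0,0,0],"xyz":[0,0,0],"claw":0.2},
    {"twist":[0,0,0],"xyz":[0,0,0],"claw":0.3},
    {"twist":[0,0,0],"xyz":[0,0,0],"claw":0.4},
    {"twist":[0,0,0],"xyz":[0,0,0],"claw":0.5},
    {"twist":[0,0,0],"xyz":[0,0,0],"claw":1},
    {"twist":[0,0,0],"xyz":[0,0,0],"claw":1},
    {"twist":[0,0,0],"xyz":[0,0,0],"claw":1}
  ],
  "squeeze": 50
}}

```text
clock: 44.15
ee_pos: [0.4003, 0.3009, 0.0405]
tcp_rot: [180.0, -0.1, 80.1]
wrist_force: [-2.5, -0.3, 6.3]
opening: 0.288
grip_force: 49.1
```

```bash
python3 go.py "[.4475,-.346,.18]"
```

```text
pos [0.4003 0.3009 0.0405] rot [ 1.7998e+02 -6.0000e-02  8.0060e+01] open 0.288 F [-2.5 -0.3  6.3] grip 49.1 t 44.1
xyz units [-15.722   3.954  -3.502] twist units [ 0.004 -0.012 -0.008]
```

>>> {"name": "arm_command", "arguments": {
  "increments": [
    {"twist":[0,0,0],"xyz":[0,0,-0.2],"claw":1},
    {"twist":[0,0,0],"xyz":[0,0,-0.5],"claw":1},
    {"twist":[0,0,0],"xyz":[0,0,-0.8],"claw":1},
    {"twist":[0,0,0],"xyz":[0,0,-0.8],"claw":1},
    {"twist":[0,0,0],"xyz":[0,0,-0.7],"claw":1},
    {"twist":[0,0,0],"xyz":[0,0,-0.5],"claw":1},
    {"twist":[0,0,0],"xyz":[0,0,0],"claw":1},
    {"twist":[0,0,0],"xyz":[0,0,0],"claw":1}
  ]
}}

```text
clock: 44.95
ee_pos: [0.3996, 0.3, 0.1787]
tcp_rot: [-179.9, 0.1, 80.0]
wrist_force: [0.1, -0.7, -6.5]
opening: 0.292
grip_force: 50.0
```

>>> {"name": "arm_command", "arguments": {
  "increments": [
    {"twist":[0,0,0],"xyz":[-0.4,0.1,0],"claw":1},
    {"twist":[0,0,0],"xyz":[-0.8,0.2,0],"claw":1},
    {"twist":[0,0,0],"xyz":[-0.8,0.2,0],"claw":1},
    {"twist":[0,0,0],"xyz":[-0.8,0.2,0],"claw":1},
    {"twist":[0,0,0],"xyz":[-0.8,0.2,0],"claw":1},
    {"twist":[0,0,0],"xyz":[-0.8,0.2,0],"claw":1},
    {"twist":[0,0,0],"xyz":[-0.8,0.2,0],"claw":1},
    {"twist":[0,0,0],"xyz":[-0.8,0.2,0],"claw":1}
  ]
}}

```text
clock: 45.75
ee_pos: [0.4159, 0.0517, 0.1778]
tcp_rot: [-179.8, 0.1, 80.0]
wrist_force: [0.6, -0.1, -6.0]
opening: 0.289
grip_force: 50.0
```

>>> {"name": "arm_command", "arguments": {
  "increments": [
    {"twist":[0,0,0],"xyz":[-0.8,0.2,0],"claw":1},
    {"twist":[0,0,0],"xyz":[-0.8,0.2,0],"claw":1},
    {"twist":[0,0,0],"xyz":[-0.8,0.2,0],"claw":1},
    {"twist":[0,0,0],"xyz":[-0.8,0.2,0],"claw":1},
    {"twist":[0,0,0],"xyz":[-0.8,0.2,0],"claw":1},
    {"twist":[0,0,0],"xyz":[-0.8,0.2,0],"claw":1},
    {"twist":[0,0,0],"xyz":[-0.8,0.2,0],"claw":1},
    {"twist":[0,0,0],"xyz":[-0.8,0.2,0],"claw":1}
  ]
}}

```text
clock: 46.55
ee_pos: [0.4345, -0.2106, 0.1776]
tcp_rot: [-179.7, -0.1, 80.0]
wrist_force: [1.1, 0.4, -5.9]
opening: 0.285
grip_force: 50.0
```

>>> {"name": "arm_command", "arguments": {
  "increments": [
    {"twist":[0,0,0],"xyz":[-0.8,0.2,0],"claw":1},
    {"twist":[0,0,0],"xyz":[-0.8,0.2,0],"claw":1},
    {"twist":[0,0,0],"xyz":[-0.8,0.2,0],"claw":1},
    {"twist":[0,0,0],"xyz":[-0.5,0.15,0],"claw":1},
    {"twist":[0,0,0],"xyz":[-0.4,0.1,0],"claw":1},
    {"twist":[0,0,0],"xyz":[0,0,0],"claw":1},
    {"twist":[0,0,0],"xyz":[0,0,0],"claw":1},
    {"twist":[0,0,0],"xyz":[0,0,0],"claw":1}
  ]
}}

```text
clock: 47.35
ee_pos: [0.4463, -0.3443, 0.1784]
tcp_rot: [-179.8, -0.1, 80.1]
wrist_force: [-0.5, 0.6, -6.1]
opening: 0.288
grip_force: 50.0
```

```bash
python3 go.py "[.4475,-.346,.0445]"
```

```text
pos [ 0.4463 -0.3443  0.1784] rot [-1.7983e+02 -1.0000e-01  8.0070e+01] open 0.288 F [-0.5  0.6 -6.1] grip 50.0 t 47.4
xyz units [-0.042  0.048  3.348] twist units [-0.036 -0.022 -0.007]
```

>>> {"name": "arm_command", "arguments": {
  "increments": [
    {"twist":[0,0,0],"xyz":[-0.04,0.04,0.4],"claw":1},
    {"twist":[0,0,0],"xyz":[0,0,0.7],"claw":1},
    {"twist":[0,0,0],"xyz":[0,0,0.8],"claw":1},
    {"twist":[0,0,0],"xyz":[0,0,0.7],"claw":1},
    {"twist":[0,0,0],"xyz":[0,0,0.4],"claw":1},
    {"twist":[0,0,0],"xyz":[0,0,0.2],"claw":1},
    {"twist":[0,0,0],"xyz":[0,0,0],"claw":1},
    {"twist":[0,0,0],"xyz":[0,0,0],"claw":1}
  ]
}}

```text
clock: 48.15
ee_pos: [0.4493, -0.3473, 0.0528]
tcp_rot: [179.9, 0.0, 80.1]
wrist_force: [-0.4, -1.3, -4.8]
opening: 0.285
grip_force: 50.0
```

>>> {"name": "arm_command", "arguments": {
  "increments": [
    {"twist":[0,0,0],"xyz":[0,0,0.02],"claw":1},
    {"twist":[0,0,0],"xyz":[0,0,0],"claw":1},
    {"twist":[0,0,0],"xyz":[0,0,0],"claw":1},
    {"twist":[0,0,0],"xyz":[0,0,0],"claw":1},
    {"twist":[0,0,0],"xyz":[0,0,0],"claw":1},
    {"twist":[0,0,0],"xyz":[0,0,0],"claw":1},
    {"twist":[0,0,0],"xyz":[0,0,0],"claw":1},
    {"twist":[0,0,0],"xyz":[0,0,0],"claw":1}
  ]
}}

```text
clock: 48.95
ee_pos: [0.4486, -0.3472, 0.051]
tcp_rot: [-180.0, -0.0, 80.1]
wrist_force: [0.1, 0.5, -5.9]
opening: 0.287
grip_force: 50.0
```

```bash
python3 go.py "[.4475,-.346,.0445]"
```

```text
pos [ 0.4486 -0.3472  0.051 ] rot [-179.99   -0.     80.05] open 0.287 F [ 0.1  0.5 -5.9] grip 50.0 t 49.0
xyz units [ 0.025 -0.032  0.161] twist units [-0.001 -0.001 -0.011]
```

>>> {"name": "arm_command", "arguments": {
  "increments": [
    {"twist":[0,0,0],"xyz":[0.025,-0.03,0.04],"claw":1},
    {"twist":[0,0,0],"xyz":[0,0,0.04],"claw":1},
    {"twist":[0,0,0],"xyz":[0,0,0.02],"claw":1},
    {"twist":[0,0,0],"xyz":[0,0,0.02],"claw":1},
    {"twist":[0,0,0],"xyz":[0,0,0.01],"claw":1},
    {"twist":[0,0,0],"xyz":[0,0,0],"claw":1},
    {"twist":[0,0,0],"xyz":[0,0,0],"claw":1},
    {"twist":[0,0,0],"xyz":[0,0,0],"claw":1}
  ]
}}

```text
clock: 49.75
ee_pos: [0.4477, -0.3461, 0.0459]
tcp_rot: [180.0, 0.0, 80.1]
wrist_force: [0.6, 0.7, -6.0]
opening: 0.286
grip_force: 50.1
```

>>> {"name": "arm_command", "arguments": {
  "increments": [
    {"twist":[0,0,0],"xyz":[0,0,0.01],"claw":1},
    {"twist":[0,0,0],"xyz":[0,0,0.01],"claw":1},
    {"twist":[0,0,0],"xyz":[0,0,0],"claw":1},
    {"twist":[0,0,0],"xyz":[0,0,0],"claw":1},
    {"twist":[0,0,0],"xyz":[0,0,0],"claw":1},
    {"twist":[0,0,0],"xyz":[0,0,0],"claw":1},
    {"twist":[0,0,0],"xyz":[0,0,0],"claw":1},
    {"twist":[0,0,0],"xyz":[0,0,0],"claw":1}
  ]
}}

```text
clock: 50.55
ee_pos: [0.4477, -0.3462, 0.0456]
tcp_rot: [180.0, 0.0, 80.0]
wrist_force: [-3.6, 1.6, 3.8]
opening: 0.289
grip_force: 51.1
```

Contact. Release, rise and check the centring.

>>> {"name": "arm_command", "arguments": {
  "increments": [
    {"twist":[0,0,0],"xyz":[0,0,0],"claw":0.2},
    {"twist":[0,0,0],"xyz":[0,0,0],"claw":0},
    {"twist":[0,0,0],"xyz":[0,0,0],"claw":-0.5},
    {"twist":[0,0,0],"xyz":[0,0,0],"claw":-1},
    {"twist":[0,0,0],"xyz":[0,0,0],"claw":-1},
    {"twist":[0,0,0],"xyz":[0,0,0],"claw":-1},
    {"twist":[0,0,0],"xyz":[0,0,-0.3],"claw":-1},
    {"twist":[0,0,0],"xyz":[0,0,-0.7],"claw":-1}
  ]
}}

```text
clock: 51.35
ee_pos: [0.4458, -0.3446, 0.0835]
tcp_rot: [-179.7, -0.2, 80.1]
wrist_force: [-0.7, 0.1, -0.0]
opening: 1.004
grip_force: 0.0
```

>>> {"name": "arm_command", "arguments": {
  "increments": [
    {"twist":[0,0,0],"xyz":[0,0,-1],"claw":-1},
    {"twist":[0,0,0],"xyz":[0,0,-1],"claw":-1},
    {"twist":[0,0,0],"xyz":[0,0,-0.8],"claw":-1},
    {"twist":[0,0,0],"xyz":[0,0,-0.4],"claw":-1},
    {"twist":[0,0,0],"xyz":[0,0,0],"claw":-1},
    {"twist":[0,0,0],"xyz":[0,0,0],"claw":-1},
    {"twist":[0,0,0],"xyz":[0,0,0],"claw":-1},
    {"twist":[0,0,0],"xyz":[0,0,0],"claw":-1}
  ]
}}

```text
clock: 52.15
ee_pos: [0.4468, -0.3454, 0.2114]
tcp_rot: [-179.8, -0.1, 80.1]
wrist_force: [0.0, 0.3, 0.8]
opening: 1.001
grip_force: 0.0
```

```bash
cat > chk.py <<'E'
from h import *
import sys
# knob/cap top centre and pad rim, from the wrist camera (raw calibration)
c=cam('wrist'); hsv=cv2.cvtColor(c[0],cv2.COLOR_BGR2HSV); hsv[300:]=0; cv2.imwrite('pics/chk.png',c[0])
red=cv2.inRange(hsv,(0,150,40),(8,255,255))|cv2.inRange(hsv,(172,150,40),(180,255,255))
for k,m in (('red',red),('blue',cv2.inRange(hsv,(100,120,40),(125,255,255)))):
    for ct in cv2.findContours(m,1,1)[0]:
        if len(ct)>25: e=cv2.fitEllipse(ct); print(k,cv2.boundingRect(ct),np.round(e[0]+e[1],1),'z8',ray(c,[e[0]],.008)[0,:2].round(4),'z92',ray(c,[e[0]],.092)[0,:2].round(4))
s=state(); print(s['ee_pos'].round(4),s['tcp_rot'].round(2))
E
python3 chk.py; python3 go.py "[.5208,.2988,.18]"
```

```text
red (305, 164, 31, 35) [320.1 181.2  30.   34.8] z8 [ 0.4451 -0.3686] z92 [ 0.449  -0.3462]
red (290, 132, 60, 48) [319.8 162.9  56.   57.8] z8 [ 0.4481 -0.3491] z92 [ 0.4514 -0.3311]
blue (289, 63, 63, 65) [319.8  95.2  61.6  63.6] z8 [ 0.4598 -0.2819] z92 [ 0.4604 -0.2794]
[ 0.4469 -0.3455  0.2115] [-1.7985e+02 -8.0000e-02  8.0050e+01]
pos [ 0.4469 -0.3455  0.2115] rot [-1.7985e+02 -8.0000e-02  8.0050e+01] open 1.001 F [-0.1  0.3  0. ] grip 0.0 t 52.2
xyz units [16.183 -0.961  0.812] twist units [-0.033 -0.017 -0.01 ]
```

The weight is back, within about 1 mm of the pad centre. Now the anvil.

>>> {"name": "arm_command", "arguments": {
  "increments": [
    {"twist":[0,0,0],"xyz":[0.5,-0.03,0],"claw":-1},
    {"twist":[0,0,0],"xyz":[0.9,-0.05,0],"claw":-1},
    {"twist":[0,0,0],"xyz":[0.9,-0.05,0],"claw":-1},
    {"twist":[0,0,0],"xyz":[0.9,-0.05,0],"claw":-1},
    {"twist":[0,0,0],"xyz":[0.9,-0.05,0],"claw":-1},
    {"twist":[0,0,0],"xyz":[0.9,-0.05,0],"claw":-1},
    {"twist":[0,0,0],"xyz":[0.9,-0.05,0],"claw":-1},
    {"twist":[0,0,0],"xyz":[0.9,-0.05,0],"claw":-1}
  ]
}}

```text
clock: 53.0
ee_pos: [0.4792, -0.074, 0.2123]
tcp_rot: [-179.9, 0.0, 80.0]
wrist_force: [0.2, 1.1, -0.2]
opening: 0.999
grip_force: 0.0
```

>>> {"name": "arm_command", "arguments": {
  "increments": [
    {"twist":[0,0,0],"xyz":[0.9,-0.05,0],"claw":-1},
    {"twist":[0,0,0],"xyz":[0.9,-0.05,0],"claw":-1},
    {"twist":[0,0,0],"xyz":[0.9,-0.05,0],"claw":-1},
    {"twist":[0,0,0],"xyz":[0.9,-0.05,0],"claw":-1},
    {"twist":[0,0,0],"xyz":[0.9,-0.05,0],"claw":-1},
    {"twist":[0,0,0],"xyz":[0.9,-0.05,0],"claw":-1},
    {"twist":[0,0,0],"xyz":[0.9,-0.05,0],"claw":-1},
    {"twist":[0,0,0],"xyz":[0.9,-0.05,0],"claw":-1}
  ]
}}

```text
clock: 53.8
ee_pos: [0.5132, 0.2123, 0.2122]
tcp_rot: [-179.9, 0.0, 80.1]
wrist_force: [0.4, -0.3, -0.2]
opening: 1.002
grip_force: 0.0
```

>>> {"name": "arm_command", "arguments": {
  "increments": [
    {"twist":[0,0,0],"xyz":[0.9,-0.05,0],"claw":-1},
    {"twist":[0,0,0],"xyz":[0.8,-0.05,0],"claw":-1},
    {"twist":[0,0,0],"xyz":[0.5,-0.08,0],"claw":-1},
    {"twist":[0,0,0],"xyz":[0,0,0.4],"claw":-1},
    {"twist":[0,0,0],"xyz":[0,0,0.4],"claw":-1},
    {"twist":[0,0,0],"xyz":[0,0,0],"claw":-1},
    {"twist":[0,0,0],"xyz":[0,0,0],"claw":-1},
    {"twist":[0,0,0],"xyz":[0,0,0],"claw":-1}
  ]
}}

```text
clock: 54.6
ee_pos: [0.5222, 0.2989, 0.1817]
tcp_rot: [180.0, -0.0, 80.0]
wrist_force: [0.3, -0.3, 0.6]
opening: 0.998
grip_force: 0.0
```

```bash
python3 go.py "[.5208,.2988,.04]"
```

```text
pos [0.5222 0.2989 0.1817] rot [ 1.7996e+02 -4.0000e-02  8.0030e+01] open 0.998 F [ 0.3 -0.3  0.6] grip 0.0 t 54.6
xyz units [-0.01  -0.036  3.542] twist units [ 0.009 -0.008 -0.015]
```

>>> {"name": "arm_command", "arguments": {
  "increments": [
    {"twist":[0,0,0],"xyz":[-0.01,-0.03,0.4],"claw":-1},
    {"twist":[0,0,0],"xyz":[0,0,0.6],"claw":-1},
    {"twist":[0,0,0],"xyz":[0,0,0.8],"claw":-1},
    {"twist":[0,0,0],"xyz":[0,0,0.8],"claw":-1},
    {"twist":[0,0,0],"xyz":[0,0,0.6],"claw":-1},
    {"twist":[0,0,0],"xyz":[0,0,0.34],"claw":-1},
    {"twist":[0,0,0],"xyz":[0,0,0],"claw":-1},
    {"twist":[0,0,0],"xyz":[0,0,0],"claw":-1}
  ]
}}

```text
clock: 55.4
ee_pos: [0.5214, 0.2991, 0.0406]
tcp_rot: [179.9, -0.1, 80.0]
wrist_force: [0.5, -0.2, -0.1]
opening: 1.0
grip_force: 0.0
```

>>> {"name": "arm_command", "arguments": {
  "increments": [
    {"twist":[0,0,0],"xyz":[0,0,0],"claw":0},
    {"twist":[0,0,0],"xyz":[0,0,0],"claw":0.2},
    {"twist":[0,0,0],"xyz":[0,0,0],"claw":0.3},
    {"twist":[0,0,0],"xyz":[0,0,0],"claw":0.4},
    {"twist":[0,0,0],"xyz":[0,0,0],"claw":0.5},
    {"twist":[0,0,0],"xyz":[0,0,0],"claw":1},
    {"twist":[0,0,0],"xyz":[0,0,0],"claw":1},
    {"twist":[0,0,0],"xyz":[0,0,0],"claw":1}
  ],
  "squeeze": 50
}}

```text
clock: 56.2
ee_pos: [0.5205, 0.2989, 0.04]
tcp_rot: [180.0, -0.0, 80.1]
wrist_force: [-2.5, 0.3, 5.1]
opening: 0.266
grip_force: 48.9
```

```bash
python3 go.py "[.459,-.282,.18]"
```

```text
pos [0.5205 0.2989 0.04  ] rot [ 1.7999e+02 -3.0000e-02  8.0070e+01] open 0.266 F [-2.5  0.3  5.1] grip 48.9 t 56.2
xyz units [-14.569   0.992  -3.508] twist units [ 0.003 -0.007 -0.007]
```

>>> {"name": "arm_command", "arguments": {
  "increments": [
    {"twist":[0,0,0],"xyz":[0,0,-0.2],"claw":1},
    {"twist":[0,0,0],"xyz":[0,0,-0.5],"claw":1},
    {"twist":[0,0,0],"xyz":[0,0,-0.8],"claw":1},
    {"twist":[0,0,0],"xyz":[0,0,-0.8],"claw":1},
    {"twist":[0,0,0],"xyz":[0,0,-0.7],"claw":1},
    {"twist":[0,0,0],"xyz":[0,0,-0.5],"claw":1},
    {"twist":[0,0,0],"xyz":[0,0,0],"claw":1},
    {"twist":[0,0,0],"xyz":[0,0,0],"claw":1}
  ]
}}

```text
clock: 57.0
ee_pos: [0.5201, 0.2983, 0.1782]
tcp_rot: [-179.9, 0.1, 80.0]
wrist_force: [0.1, 0.3, -5.7]
opening: 0.266
grip_force: 49.8
```

>>> {"name": "arm_command", "arguments": {
  "increments": [
    {"twist":[0,0,0],"xyz":[-0.4,0.03,0],"claw":1},
    {"twist":[0,0,0],"xyz":[-0.8,0.055,0],"claw":1},
    {"twist":[0,0,0],"xyz":[-0.8,0.055,0],"claw":1},
    {"twist":[0,0,0],"xyz":[-0.8,0.055,0],"claw":1},
    {"twist":[0,0,0],"xyz":[-0.8,0.055,0],"claw":1},
    {"twist":[0,0,0],"xyz":[-0.8,0.055,0],"claw":1},
    {"twist":[0,0,0],"xyz":[-0.8,0.055,0],"claw":1},
    {"twist":[0,0,0],"xyz":[-0.8,0.055,0],"claw":1}
  ]
}}

```text
clock: 57.8
ee_pos: [0.4932, 0.0572, 0.1773]
tcp_rot: [-179.8, 0.1, 80.0]
wrist_force: [0.4, -0.3, -3.7]
opening: 0.262
grip_force: 49.6
```

>>> {"name": "arm_command", "arguments": {
  "increments": [
    {"twist":[0,0,0],"xyz":[-0.8,0.055,0],"claw":1},
    {"twist":[0,0,0],"xyz":[-0.8,0.055,0],"claw":1},
    {"twist":[0,0,0],"xyz":[-0.8,0.055,0],"claw":1},
    {"twist":[0,0,0],"xyz":[-0.8,0.055,0],"claw":1},
    {"twist":[0,0,0],"xyz":[-0.8,0.055,0],"claw":1},
    {"twist":[0,0,0],"xyz":[-0.8,0.055,0],"claw":1},
    {"twist":[0,0,0],"xyz":[-0.8,0.055,0],"claw":1},
    {"twist":[0,0,0],"xyz":[-0.8,0.055,0],"claw":1}
  ]
}}

```text
clock: 58.6
ee_pos: [0.4661, -0.197, 0.1773]
tcp_rot: [-179.8, -0.0, 80.0]
wrist_force: [0.8, 0.4, -3.5]
opening: 0.263
grip_force: 49.6
```

>>> {"name": "arm_command", "arguments": {
  "increments": [
    {"twist":[0,0,0],"xyz":[-0.8,0.055,0],"claw":1},
    {"twist":[0,0,0],"xyz":[-0.8,0.055,0],"claw":1},
    {"twist":[0,0,0],"xyz":[-0.4,0.03,0],"claw":1},
    {"twist":[0,0,0],"xyz":[-0.2,0.02,0],"claw":1},
    {"twist":[0,0,0],"xyz":[0,0,0],"claw":1},
    {"twist":[0,0,0],"xyz":[0,0,0],"claw":1},
    {"twist":[0,0,0],"xyz":[0,0,0],"claw":1},
    {"twist":[0,0,0],"xyz":[0,0,0],"claw":1}
  ]
}}

```text
clock: 59.4
ee_pos: [0.4599, -0.2825, 0.1795]
tcp_rot: [180.0, -0.0, 80.2]
wrist_force: [-0.5, 0.1, -4.2]
opening: 0.269
grip_force: 49.6
```

```bash
python3 go.py "[.459,-.282,.0448]"
```

```text
pos [ 0.4599 -0.2825  0.1795] rot [ 1.800e+02 -1.000e-02  8.015e+01] open 0.269 F [-0.5  0.1 -4.2] grip 49.6 t 59.4
xyz units [ 0.007 -0.023  3.368] twist units [ 0.001 -0.003  0.012]
```

>>> {"name": "arm_command", "arguments": {
  "increments": [
    {"twist":[0,0,0],"xyz":[0,-0.02,0.4],"claw":1},
    {"twist":[0,0,0],"xyz":[0,0,0.7],"claw":1},
    {"twist":[0,0,0],"xyz":[0,0,0.8],"claw":1},
    {"twist":[0,0,0],"xyz":[0,0,0.7],"claw":1},
    {"twist":[0,0,0],"xyz":[0,0,0.4],"claw":1},
    {"twist":[0,0,0],"xyz":[0,0,0.2],"claw":1},
    {"twist":[0,0,0],"xyz":[0,0,0],"claw":1},
    {"twist":[0,0,0],"xyz":[0,0,0],"claw":1}
  ]
}}

```text
clock: 60.2
ee_pos: [0.4597, -0.2836, 0.0524]
tcp_rot: [179.9, 0.0, 80.1]
wrist_force: [0.9, -0.1, -5.0]
opening: 0.265
grip_force: 49.5
```

>>> {"name": "arm_command", "arguments": {
  "increments": [
    {"twist":[0,0,0],"xyz":[0,0,0.02],"claw":1},
    {"twist":[0,0,0],"xyz":[0,0,0],"claw":1},
    {"twist":[0,0,0],"xyz":[0,0,0],"claw":1},
    {"twist":[0,0,0],"xyz":[0,0,0],"claw":1},
    {"twist":[0,0,0],"xyz":[0,0,0],"claw":1},
    {"twist":[0,0,0],"xyz":[0,0,0],"claw":1},
    {"twist":[0,0,0],"xyz":[0,0,0],"claw":1},
    {"twist":[0,0,0],"xyz":[0,0,0],"claw":1}
  ]
}}

```text
clock: 61.0
ee_pos: [0.4588, -0.2834, 0.0506]
tcp_rot: [-180.0, -0.0, 80.1]
wrist_force: [-0.1, 0.4, -4.8]
opening: 0.268
grip_force: 49.5
```

```bash
python3 go.py "[.459,-.282,.0448]"
```

```text
pos [ 0.4588 -0.2834  0.0506] rot [-180.     -0.     80.05] open 0.268 F [-0.1  0.4 -4.8] grip 49.5 t 61.0
xyz units [ 0.036 -0.001  0.144] twist units [-0.001 -0.001 -0.01 ]
```

>>> {"name": "arm_command", "arguments": {
  "increments": [
    {"twist":[0,0,0],"xyz":[0.035,0,0.04],"claw":1},
    {"twist":[0,0,0],"xyz":[0,0,0.03],"claw":1},
    {"twist":[0,0,0],"xyz":[0,0,0.02],"claw":1},
    {"twist":[0,0,0],"xyz":[0,0,0.02],"claw":1},
    {"twist":[0,0,0],"xyz":[0,0,0.01],"claw":1},
    {"twist":[0,0,0],"xyz":[0,0,0],"claw":1},
    {"twist":[0,0,0],"xyz":[0,0,0],"claw":1},
    {"twist":[0,0,0],"xyz":[0,0,0],"claw":1}
  ]
}}

```text
clock: 61.8
ee_pos: [0.4591, -0.2821, 0.0459]
tcp_rot: [180.0, 0.0, 80.1]
wrist_force: [-0.7, 0.0, -3.8]
opening: 0.263
grip_force: 49.5
```

>>> {"name": "arm_command", "arguments": {
  "increments": [
    {"twist":[0,0,0],"xyz":[0,0,0.01],"claw":1},
    {"twist":[0,0,0],"xyz":[0,0,0.01],"claw":1},
    {"twist":[0,0,0],"xyz":[0,0,0],"claw":1},
    {"twist":[0,0,0],"xyz":[0,0,0],"claw":1},
    {"twist":[0,0,0],"xyz":[0,0,0],"claw":1},
    {"twist":[0,0,0],"xyz":[0,0,0],"claw":1},
    {"twist":[0,0,0],"xyz":[0,0,0],"claw":1},
    {"twist":[0,0,0],"xyz":[0,0,0],"claw":1}
  ]
}}

```text
clock: 62.6
ee_pos: [0.4591, -0.2821, 0.0451]
tcp_rot: [180.0, 0.0, 80.1]
wrist_force: [0.2, 0.3, -3.2]
opening: 0.263
grip_force: 49.9
```

>>> {"name": "arm_command", "arguments": {
  "increments": [
    {"twist":[0,0,0],"xyz":[0,0,0.01],"claw":1},
    {"twist":[0,0,0],"xyz":[0,0,0.01],"claw":1},
    {"twist":[0,0,0],"xyz":[0,0,0],"claw":1},
    {"twist":[0,0,0],"xyz":[0,0,0],"claw":1},
    {"twist":[0,0,0],"xyz":[0,0,0],"claw":1},
    {"twist":[0,0,0],"xyz":[0,0,0],"claw":1},
    {"twist":[0,0,0],"xyz":[0,0,0],"claw":1},
    {"twist":[0,0,0],"xyz":[0,0,0],"claw":1}
  ]
}}

```text
clock: 63.4
ee_pos: [0.4591, -0.2821, 0.045]
tcp_rot: [180.0, 0.0, 80.1]
wrist_force: [-3.3, 1.2, 6.1]
opening: 0.264
grip_force: 50.5
```

>>> {"name": "arm_command", "arguments": {
  "increments": [
    {"twist":[0,0,0],"xyz":[0,0,0],"claw":0.2},
    {"twist":[0,0,0],"xyz":[0,0,0],"claw":0},
    {"twist":[0,0,0],"xyz":[0,0,0],"claw":-0.5},
    {"twist":[0,0,0],"xyz":[0,0,0],"claw":-1},
    {"twist":[0,0,0],"xyz":[0,0,0],"claw":-1},
    {"twist":[0,0,0],"xyz":[0,0,0],"claw":-1},
    {"twist":[0,0,0],"xyz":[0,0,-0.3],"claw":-1},
    {"twist":[0,0,0],"xyz":[0,0,-0.7],"claw":-1}
  ]
}}

```text
clock: 64.2
ee_pos: [0.4572, -0.2809, 0.0829]
tcp_rot: [-179.7, -0.1, 80.1]
wrist_force: [-0.2, 0.1, -0.3]
opening: 1.0
grip_force: 0.0
```

>>> {"name": "arm_command", "arguments": {
  "increments": [
    {"twist":[0,0,0],"xyz":[0,0,-1],"claw":-1},
    {"twist":[0,0,0],"xyz":[0,0,-1],"claw":-1},
    {"twist":[0,0,0],"xyz":[0,0,-1],"claw":-1},
    {"twist":[0,0,0],"xyz":[-0.5,0,-0.4],"claw":-1},
    {"twist":[0,0,0],"xyz":[-0.8,0,0],"claw":-1},
    {"twist":[0,0,0],"xyz":[-0.5,0,0],"claw":-1},
    {"twist":[0,0,0],"xyz":[0,0,0],"claw":-1},
    {"twist":[0,0,0],"xyz":[0,0,0],"claw":-1}
  ]
}}

```text
clock: 65.0
ee_pos: [0.4464, -0.3529, 0.2206]
tcp_rot: [180.0, -0.0, 80.0]
wrist_force: [-0.1, -0.1, -0.5]
opening: 1.002
grip_force: 0.0
```

```bash
python3 chk.py; python3 - <<'E'
from h import *
a=cv2.imread('pics/chk.png')[40:220,220:440]; t=cam('top')[0]
cv2.imwrite('pics/fin.png',np.hstack([cv2.resize(a,(550,450)),cv2.resize(cam('scene')[0][150:270,180:360],(250,166)).repeat(1,0) if 0 else cv2.copyMakeBorder(cv2.convertScaleAbs(cv2.resize(cam('scene')[0][140:270,180:360],(250,180)),alpha=1.5),0,270,0,0,0)]))
E
```

```text
red (304, 153, 30, 34) [318.7 169.9  29.2  33.7] z8 [ 0.4454 -0.3662] z92 [ 0.449  -0.3465]
red (289, 123, 60, 49) [318.4 153.9  55.2  57. ] z8 [ 0.4482 -0.349 ] z92 [ 0.4511 -0.3332]
blue (304, 74, 30, 32) [318.6  89.6  28.7  30.5] z8 [ 0.4597 -0.2844] z92 [ 0.4601 -0.2831]
blue (293, 62, 52, 53) [318.8  87.9  50.3  52. ] z8 [ 0.4602 -0.2829] z92 [ 0.4604 -0.2819]
blue (288, 55, 62, 65) [318.3  87.   60.4  62.8] z8 [ 0.4599 -0.2819] z92 [ 0.4602 -0.2811]
[ 0.4465 -0.3524  0.2205] [-1.800e+02 -3.000e-02  8.005e+01]
```

View pics/fin.png

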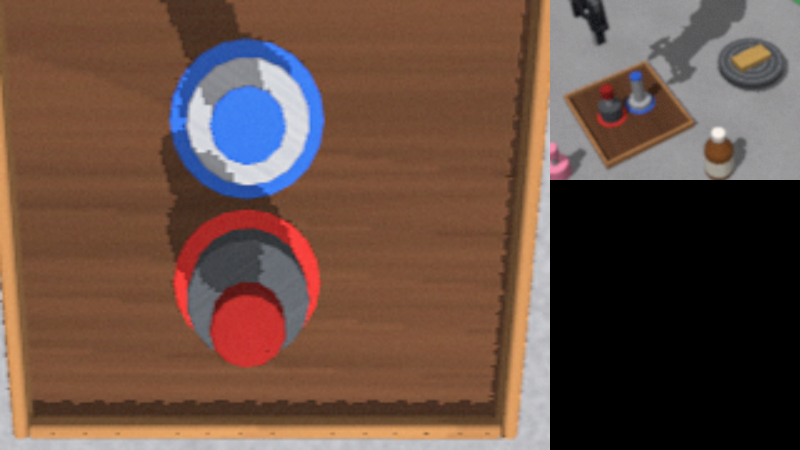

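The last picture shows both pieces upright and centred on their pads (weight body about (248,285), anvil (248,120)), the block flat on the test table, and the arm clear of everything. Handing in.

```bash
python3 -c "
from plant import finish_job; print(finish_job())"
```

```text
the job is handed in; nothing more can be done
None
```

The job is handed in at about 65 s on the clock, with no verdict returned: the brass block lies flat on the test table within about 1 mm of the ring centre, the weight and anvil stand upright within about 1 to 2 mm of their pad centres, and the bottle, mug and pink copy were left alone.

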